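# Lift the hot slide tray off the slide warmer with the tray lifter

## Task

The steel tray of slides on the slide warmer is hot: slide the tray lifter's blade under it, pushing gently until the tray stops against the backstop and is fully on the blade, then lift it out level and set it down gently on the cooling rack, squarely in its place on the two runners. Draw the lifter out, lay it flat with its blade on the middle of its grey mat and let go. Never touch the tray with the gripper or knock the warmer's hood, and leave the culture dish, bottle and carton where they are.

Things in the scene. Friction and masses are not known exactly. Their poses are not given: they have to be found in the camera images.
- warmer: Slide warmer, fixed: white case 240 x 300 mm, black flat heated plate 220 (x) x 290 (y) mm, its top 65 mm above the bench. Origin: centre of its underside, on the bench; +x to its back, open front at -x. Aluminium backstop along the back of the plate, front face at x = +104 mm, 14 mm high.
- hood_edge (a point): Middle of the lower front edge of the clear fixed hood, 315 mm above the bench, 45 mm in front of the warmer's centre; axes as the warmer. The 5 mm roof runs from here 155 mm back, clear side walls (y = +-146 to +-150 mm) from 65 mm behind here to the back; front and back open. Lifter fully in, the roof is in the way of an upright gripper: lean it 22 to 40 degrees, its body to the front (-x).
- tray: Slide tray, loose, 0.16 to 0.28 kg: shallow dished steel tray; origin: centre of its underside. Flat bottom 80 (x) x 100 (y) x 3 mm. Rims slope out and up at 23 degrees all round to 108 x 128 mm overall; their outer lower edge is 6 mm above the underside, the top 8.5 mm. A level blade 1 or 2 mm above the plate slides under with a push of 5 to 15 N.
- tray_mid (a point): Centre of the slide tray, 3.5 mm above its underside. Three glass slides are fixed in it, white ends at its -x side, towards the warmer's front. It starts flat on the left or right half of the plate, its rear rim 2 to 22 mm short of the backstop, where pushing it makes it stop.
- dish_mid (a point): Centre of the round culture dish, 90 mm across, 14 mm high, loose, on the other half of the warmer's plate. Leave it.
- lifter: Tray lifter, loose, 0.17 kg; origin: middle of the blade's rear edge (heel), underside. Flat steel blade 86 (x, forward to its tip) x 64 (y) x 2.5 mm; z up. From the heel an 18 mm wide neck and a handle rise backwards at 65 degrees. It lies flat on its blade; centre of mass 15 mm ahead of the heel. With a tray fully on, its front rim touches the neck, its centre about 53 mm ahead of the heel.
- lifter_grip (a point): Gripping point on the lifter's wooden handle, a flat-sided bar 20 mm wide (y), 22 mm thick, 100 mm long, rising backwards at 65 degrees from level; it runs on 35 mm to its upper end and 65 mm down. Axes are the lifter's (x forward along the blade, z up). From here the heel is at x = +54.9 mm, the tip at x = +140.9 mm, the blade's underside at z = -119.3 mm, its top at z = -116.8 mm.
- lifter_blade (a point): Centre of the top of the lifter's blade, 97.9 mm ahead of the gripping point and 116.8 mm below it; same axes.
- mat_top (a point): Centre of the top of the grey rubber mat on which the lifter's blade lies, 150 (x) x 90 (y) mm, top 4 mm above the bench, fixed.
- mat: The grey mat itself; origin at the centre of its underside.
- rack: Cooling rack, fixed, aluminium; origin on the bench 60 mm in front (-x) of the tray's place. Two runners along x, tops 65 mm above the bench, on feet beneath them; front, top and the gap between the runners are open (nothing between them down to the bench), so the lifter's blade can pass down between them and leave the tray on top.
- rack_seat (a point): Centre of the tray's place on the rack, at the runners' tops; +x to the rack's back. Each runner is 36 mm wide, 4 mm thick, inner edge at y = +-42 mm, from x = -140 to +70 mm; outer lips at y = +-74 mm, 10 mm high. Rear stop plate at x = +66 mm, 12 mm above the runners and down to the bench. The tray's 100 mm wide bottom bridges the runners.
- bottle_mid (a point): Centre of an amber bottle, 56 mm across, 140 mm high, loose, standing beside the rack. Leave it.
- carton_mid (a point): Centre of a white and orange kit carton 90 (x) x 100 (y) x 90 mm, its open flap at the back up to 130 mm, loose, beyond the mat. Leave it.
There are look-alikes about, which are no part of the job. Leave any blue or yellow look-alike of the lifter alone.

How it is judged:
On the way, in this order (a step that is already met when the one before it is completed fails the run):
1. the blade is fully under the tray and the tray is back at the backstop (x of tray_mid in the frame of warmer above 0.04 m and x of lifter_blade in the frame of tray_mid above -0.022 m and z of lifter_blade in the frame of tray_mid below 0.004 m and contact force between tray and lifter above 0.3 N), for 0.05 s.
2. the tray is lifted clear of the warmer's plate on the lifter's blade (z of tray_mid in the frame of warmer above 0.079 m and contact force between tray and lifter above 0.8 N and contact force between tray and warmer below 0.05 N), for 0.2 s.
3. the tray rests in its place on the cooling rack, free of the lifter (x of tray_mid in the frame of rack_seat between -0.022 and 0.022 m and y of tray_mid in the frame of rack_seat between -0.013 and 0.013 m and z of tray_mid in the frame of rack_seat between 0 and 0.0075 m and angle between tray_mid's own z axis and vertical below 0.06 rad and angle between the x axis of tray_mid and the x axis of rack_seat, either way round below 0.17 rad and contact force between tray and lifter below 0.05 N and contact force between tray and rack above 0.4 N and linear speed of tray below 0.02 m/s), for 0.2 s.
At the end, for the whole second after the job is handed in: Tray at rest on both runners, level within 0.06 rad, centre within 22 mm (front to back) and 13 mm (sideways) of its place, square within 0.17 rad, lifter clear of it; lifter at rest flat on the mat, blade centre within 40 mm of the mat centre (all of step 3 and horizontal distance between lifter_blade and mat_top below 0.04 m and angle between lifter_grip's own z axis and vertical below 0.08 rad and contact force between lifter and mat above 0.3 N and linear speed of lifter below 0.02 m/s); the robot touches nothing.
It fails at once if the gripper or arm touches the tray (contact force between any of the fingers, the arm and tray above 0.3 N).
It fails at once if the tray is tipped more than 0.35 rad (20 degrees) (angle between tray_mid's own z axis and vertical above 0.35 rad).
It fails at once if the tray is put down hard on the rack (over 15 N) or rammed against the warmer (over 30 N) (contact force between tray and rack above 15 N or contact force between tray and warmer above 30 N).
It fails at once if the gripper or arm knocks the warmer or its hood (over 8 N) (contact force between any of the fingers, the arm and warmer above 8 N).
It fails at once if the dish, bottle or carton is moved more than 20 mm (distance of any of dish_mid, bottle_mid, carton_mid from where it was at the start of the episode above 0.02 m).
It also fails if it takes over 72 s, if anything falls off the work surface, if the arm or the gripper's body presses on something with over 40 N, if the wrist force passes 120 N, or if a joint passes its speed limit or range.

## Robot

A 7-joint arm with a two-finger parallel gripper is mounted at the origin on the work surface. World frame = base frame: x ahead of the robot, y to its left, z up, the work surface at z = 0. Lengths are in m, angles in rad, forces in N, time in s.
With the tool pointing down it reaches from about 0.35 to 0.9 m from the base axis. Payload 19.9 kg.
Tool frame: the origin (TCP) lies between the finger pads; the fingertips stand 19 mm ahead of it and the grasp point (between the pads) is the TCP (robot.tips_ahead is the distance from the TCP to the fingertips, in m); x points along the fingers, y is the direction in which the jaws open and shut, and the axes are right-handed (so a half turn about x gives the same grasp; the last joint's range is limited). The gripper opens to 85 mm and grips with 20 to 120 N. Pads are 22 mm wide; open, the fingers measure 114 mm over their backs; the gripper's body (76 mm by 85 mm) begins 54 mm behind the grasp point. The pads swing forward as they close: fully open they stand 13 mm farther back than shut.
Start: joints at [-1.22, 0.417, -0.01, 1.614, 0.005, 1.111, -0.053], TCP at [0.239, 0.578, 0.25] pointing down, gripper open.
Joint ranges: [-2.81, 2.81], [-0.39, 2.02], [-1.27, 1.25], [0.06, 2.57], [-1.19, 4.33], [0.19, 2], [-2.82, 2.82]. Speed limits (rad/s): [1.89, 1.89, 2.39, 2.39, 3.01, 3.01, 3.01].

## Interface

Orientations are given as a rotation vector (axis times angle).
In Python, from station import robot, imaging gives the robot as it stands.
- The arm moves only by the tool step_arm, never from a script. Its argument "rows" is a list of rows, each a list of 7 numbers: the finger opening in mm, from 0 to 85.4, then the shift along the tool's x, y, z in units of 30 mm (1.0 is 30 mm), then the turn, a rotation vector about the tool's x, y, z in units of 6 degrees (1.0 is 6 degrees). In form: [[claw, x, y, z, rx, ry, rz], ...]. A call has 1 to 5 rows; each row shifts and turns the commanded pose from where the row before left it, along the tool's axes as they then stand; what a row does not reach is not made up. A row lasts 1/10 s, in which the tool goes at most 50 mm and 8.59 degrees, less where a joint would pass 70% of its speed; a pose out of reach is approached as far as the arm can. A call is refused whole if a number of a shift passes 1 or a number of a turn 1, either way. A call with a gripper value outside its range is refused whole. The fingers move at their own pace and stop on an object; "newtons" is the grip in N (left out, the last holds). Time passes only in rows, so rows that do not move let the fingers close. It gives the time, the measured TCP pose, the force and the opening at its end, in the units of the state.
- robot.read_state(): the state, without advancing time (a new reading comes with each control period).
- imaging.capture(name): name is "scene" or "top" or "wrist"; returns (picture, depth): 384x512x3 uint8, red, green, blue; 384x512 float32, m along the optical axis (not along the pixel's ray), 0 where there is no reading.
- imaging.calibration(name): a dict with "fx", "fy", "cx", "cy" (pixels), "dist" ([k1, k2, p1, p2, k3] as OpenCV has them; the pictures are not rectified), "origin" and "rotation" of the camera in the world. Camera axes: x right, y up, looking along -z (the intrinsics and any distortion apply to the point x, -y, -z); pixel columns grow to the right and rows downward; lengths in m; the calibration is good to about 2 mm. A picture is of the moment at which its call begins: read the wrist's pose just before it. calibration takes no time and is no camera call; for the wrist camera it gives the pose at the moment of the call.
- robot.finish_job(): hands the job in, once; it reports no verdict.
The state is a dict: "time_s": time; "q": joint angles; "qd": joint speeds; "joint_efforts": joint torques, N m; "ee_pos": TCP position; "tool_rot": TCP orientation; "ft_force": force on the tool from outside, world axes, zero at the start; "torque": the same for the moment, N m; "opening": finger opening in m.
Only numpy, scipy, OpenCV 4.12 (cv2) and the standard library are available. Lean on these libraries where they do the work, as an engineer would, in place of code of your own. Each camera call takes 0.05 s, during which the arm holds its last target. There are 200 camera calls.

## Working session

There is one attempt and no reset: what is moved stays moved. The work goes in short steps, Python scripts to look and compute and a tool call to move; the robot and the scene stay as the last step left them, time stands still between calls to the robot, and variables do not carry over. Pictures are saved under pics/ and viewed, about 8 in all and at most 12, crops included, and the job is handed in when it is done.

Besides the shell and the picture viewer there is one more tool, called after ">>>" in YAML: its name, and indented under it one key for each argument. step_arm: Moves the arm, as the interface text tells. Its arguments: {"type":"object","properties":{"rows":{"type":"array","items":{"type":"array","items":{"type":"number"}}},"newtons":{"type":"number"}},"required":["rows"]}

```bash
ls; mkdir -p pics; cat > h.py <<'E'
import numpy as np, cv2
from station import robot, imaging
from scipy.spatial.transform import Rotation as R
def snap(n):
    c=imaging.calibration(n); p,d=imaging.capture(n); np.savez(f'/tmp/{n}.npz',p=p,d=d,**{k:np.array(v) for k,v in c.items()}); return p,d
def load(n): return np.load(f'/tmp/{n}.npz')
def RR(f):
    r=np.array(f['rotation'],float)
    return r if r.shape==(3,3) else R.from_rotvec(r).as_matrix()
def ray(f,u,v):
    K=np.array([[f['fx'],0,f['cx']],[0,f['fy'],f['cy']],[0,0,1]],float)
    x,y=cv2.undistortPoints(np.array([[[u,v]]],float),K,np.array(f['dist'],float))[0,0]
    return RR(f)@np.array([x,-y,-1])
def atz(f,u,v,z):
    r=ray(f,u,v); o=np.array(f['origin']); return o+r*(z-o[2])/r[2]
def pt(f,u,v):
    return np.array(f['origin'])+ray(f,u,v)*f['d'][int(v),int(u)]
def cloud(f):
    K=np.array([[f['fx'],0,f['cx']],[0,f['fy'],f['cy']],[0,0,1]],float)
    h,w=f['d'].shape; uu,vv=np.meshgrid(np.arange(w),np.arange(h))
    q=cv2.undistortPoints(np.stack([uu,vv],-1).reshape(-1,1,2).astype(float),K,np.array(f['dist'],float))[:,0]
    return (np.array(f['origin'])+(np.c_[q[:,0],-q[:,1],-np.ones(len(q))]*f['d'].reshape(-1,1))@RR(f).T).reshape(h,w,3)
def save(n,im,s=1):
    cv2.imwrite(f'pics/{n}.png',cv2.resize(im[...,::-1],None,fx=s,fy=s,interpolation=cv2.INTER_CUBIC))
E
python3 - <<'E'
from h import *
for n in('top','scene'):
    p,d=snap(n); save(n+'0',p,1.5 if n=='top' else 1.5)
    c=imaging.calibration(n);print(n,c)
print(robot.read_state())
E
```

```text
pics
top {'fx': 463.86682802923366, 'fy': 463.86682802923366, 'cx': 258.0028553525135, 'cy': 188.31106676110818, 'dist': array([0.02287945, 0.        , 0.        , 0.        , 0.        ]), 'origin': array([0.499801  , 0.02160077, 1.41147825]), 'rotation': array([ 0.04853667, -0.03959961, -1.58408488])}
scene {'fx': 390.80927985775713, 'fy': 390.80927985775713, 'cx': 253.45221668538903, 'cy': 197.95251607282205, 'dist': array([0.03504378, 0.        , 0.        , 0.        , 0.        ]), 'origin': array([1.16663277, 0.55314461, 0.9643597 ]), 'rotation': array([0.40848769, 0.90191068, 2.13318545])}
{'time_s': 0.1, 'q': array([-1.22050365,  0.41795777, -0.01029896,  1.61407957,  0.00470584,
        1.11070218, -0.05298174]), 'qd': array([ 7.09181379e-05, -1.18983983e-03,  2.33553887e-03, -1.30936915e-03,
       -5.97909423e-04, -4.23778976e-05,  1.87451610e-03]), 'joint_efforts': array([ 2.43257455e-03, -8.65808058e+01,  6.81272596e-01, -4.35627615e+01,
        1.93456438e-02,  4.93816988e-03,  7.56782924e-05]), 'ee_pos': array([0.2385573 , 0.57738011, 0.24971016]), 'tool_rot': array([ 0.30646136,  1.54898524, -0.308224  ]), 'ft_force': array([ 0.04469849,  0.12480109, -0.0426351 ]), 'torque': array([ 0.01547335, -0.01695175, -0.03632631]), 'opening': 0.08548962699113714}
```

View pics/top0.png

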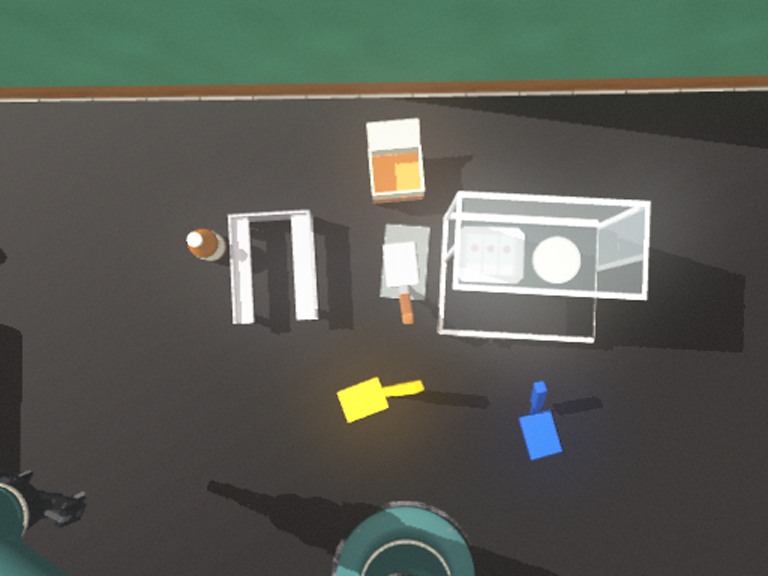

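View pics/scene0.png

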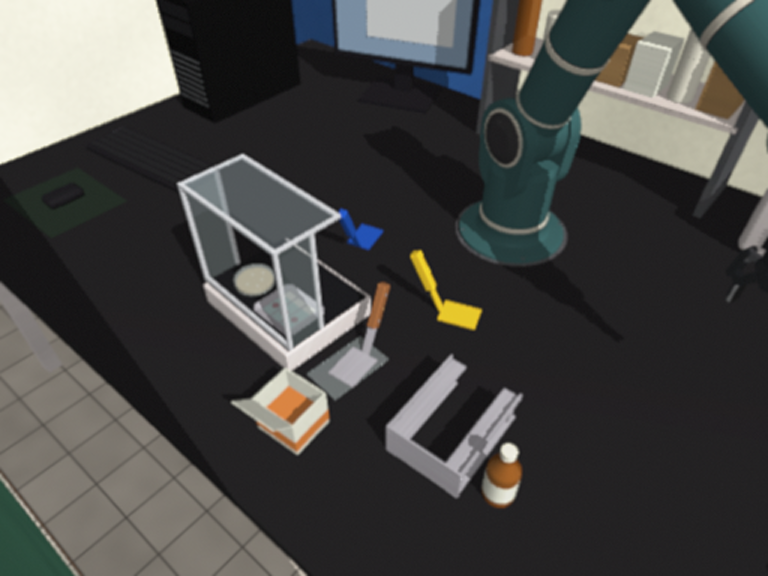

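The top view shows the steel lifter with its wooden handle at about (400,263) and (406,308), on the grey mat. The yellow (365,400) and blue (540,435) ones are look-alikes. The tray is at (490,255), on the left (+y) half under the hood, with the dish at (556,260). The rack is at (272,265), the bottle at (205,245) and the carton at (397,160). Next I'll view an enlarged crop with height data.

```bash
python3 - <<'E'
from h import *
f=load('top'); P=cloud(f); p=f['p']
save('crop1',p[115:235,145:440],2.7)
def rect(name,m,k=1):
    n,l,s,c=cv2.connectedComponentsWithStats(m.astype(np.uint8),connectivity=4)
    for i in sorted(range(1,n),key=lambda i:-s[i,4])[:k]:
        q=P[l==i]; r=cv2.minAreaRect((q[:,:2]*1000).astype(np.float32)); print(name,s[i,4],c[i].round(1),'rect c,size,ang',np.round(r[0],1),np.round(r[1],1),round(r[2],2),'z',np.percentile(q[:,2],[5,50,95]).round(4))
X,Y,Z=P[...,0],P[...,1],P[...,2]
reg=(X>.4)&(X<.9)
rect('z60-70',reg&(Z>.058)&(Z<.072),6)
rect('z70-90',reg&(Z>.073)&(Z<.09),4)
rect('roof',reg&(Z>.29)&(Z<.34),4)
u0=np.mgrid[0:384,0:512]
box=(u0[1]>245)&(u0[1]<295)&(u0[0]>145)&(u0[0]<220)
hsv=cv2.cvtColor(p,cv2.COLOR_RGB2HSV)
rect('mat+blade',box&(hsv[...,2]>85),1)
rect('blade',box&(hsv[...,2]>185)&(hsv[...,1]<40),2)
rect('handle',box&(hsv[...,1]>110),1)
for (u,v) in [(267,175),(268,190),(270,200),(271,210),(315,165),(325,170),(330,160),(371,173),(310,210),(162,170),(203,170),(270,152),(285,155)]:
    print(u,v,pt(f,u,v).round(4),p[v,u])
E
```

```text
z60-70 2998 [343.5 208.4] rect c,size,ang [ 541.3 -226. ] [298.1 156.3] 85.21 z [0.0596 0.0646 0.0691]
z60-70 817 [160.7 179.8] rect c,size,ang [604.2 312.1] [205.5  35.7] 2.82 z [0.0617 0.0662 0.0708]
z60-70 754 [200.5 177.5] rect c,size,ang [610.8 193.4] [205.5  36.5] 2.72 z [0.061  0.0656 0.07  ]
z60-70 23 [255.9 101.5] rect c,size,ang [830.7  32.5] [ 2.3 50.2] 4.36 z [0.0591 0.0639 0.0704]
z60-70 13 [276.1  99.6] rect c,size,ang [835.7 -26.2] [20.4  4.1] 85.21 z [0.0582 0.0646 0.0708]
z60-70 13 [186. 143.] rect c,size,ang [710.9 237.2] [ 0.7 33.4] 1.39 z [0.0618 0.0663 0.0708]
z70-90 58 [194.2 142.2] rect c,size,ang [712.9 218.4] [83.6 25.3] 76.64 z [0.0738 0.0775 0.0825]
z70-90 52 [261.8  99.3] rect c,size,ang [832.6  17. ] [ 8.6 88.4] 9.76 z [0.0745 0.0814 0.0894]
z70-90 48 [161.9 143.6] rect c,size,ang [709.7 301.8] [13.9 68.1] 11.84 z [0.0735 0.078  0.082 ]
z70-90 44 [207.1 190.2] rect c,size,ang [570.6 175.6] [84.2  4.1] 2.63 z [0.0736 0.0764 0.0807]
roof 8398 [367.5 163.5] rect c,size,ang [ 616.4 -231.9] [302.2 155.5] 86.05 z [0.3164 0.3198 0.3233]
mat+blade 3625 [270.  182
[... 297 characters left out ...]
[270.4 205.9] rect c,size,ang [524.6  -5.7] [55.8 17.5] 5.88 z [0.0036 0.1359 0.1587]
267 175 [0.6189 0.0011 0.0049] [253 252 252]
268 190 [ 0.5731 -0.0012  0.0053] [234 229 230]
270 200 [ 0.5397 -0.0048  0.1046] [215 149 104]
271 210 [ 0.511  -0.006   0.1574] [242 175 115]
315 165 [ 0.6146 -0.1083  0.317 ] [239 229 230]
325 170 [ 0.6025 -0.1318  0.3159] [244 250 248]
330 160 [ 0.6254 -0.1432  0.3221] [242 250 247]
371 173 [ 0.5934 -0.239   0.3204] [254 254 250]
310 210 [ 0.5103 -0.1212  0.0638] [106 105 102]
162 170 [0.6329 0.3084 0.0623] [200 194 196]
203 170 [0.6309 0.1881 0.0664] [252 251 251]
270 152 [ 0.6896 -0.0091  0.0011] [207 210 202]
285 155 [ 0.6793 -0.0546  0.0042] [210 211 204]
```

View pics/crop1.png

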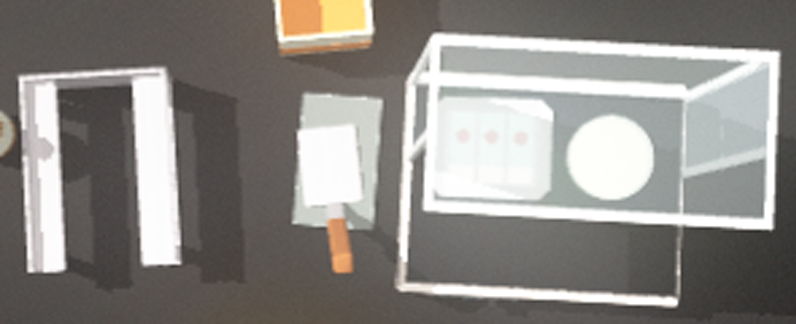

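```bash
cat >> h.py <<'E'
def trot(yaw,lean,flip=1):
    x=np.array([np.sin(lean)*np.cos(yaw),np.sin(lean)*np.sin(yaw),-np.cos(lean)]); y=flip*np.array([-np.sin(yaw),np.cos(yaw),0]); return np.c_[x,y,np.cross(x,y)]
def gap(pos,Rm,s=None):
    "shift (in units, current tool axes) and turn (units) left to target"
    s=s or robot.read_state(); Rc=R.from_rotvec(s['tool_rot']).as_matrix()
    return (Rc.T@(np.array(pos)-s['ee_pos'])/.03).round(3), (np.degrees(R.from_matrix(Rc.T@Rm).as_rotvec())/6).round(3)
def plan(pos,Rm,n,P0=None,R0=None):
    "print n rows straight line with even turn"
    s=robot.read_state(); P0=s['ee_pos'] if P0 is None else np.array(P0); R0=R.from_rotvec(s['tool_rot']).as_matrix() if R0 is None else R0
    w=R.from_matrix(R0.T@Rm).as_rotvec()/n; d=(np.array(pos)-P0)/n
    for i in range(n):
        Rc=R0@R.from_rotvec(w*i).as_matrix()
        print((Rc.T@d/.03).round(2).tolist(),(np.degrees(w)/6).round(2).tolist())
E
python3 - <<'E'
from h import *
f=load('top')
c=lambda x,y,z:atz(f,145+(x+.5)/2.7-.5,115+(y+.5)/2.7-.5,z)
B=[c(*q,.0065) for q in [(297,129),(357,124),(362,200),(303,206)]]
print('blade',np.round(B,4),np.mean(B,0).round(4))
m=lambda a,b:(B[a]+B[b])/2
d=m(0,1)-m(2,3);print('len',np.linalg.norm(d),np.linalg.norm(B[0]-B[1]),'yaw',np.degrees(np.arctan2(d[1],d[0])), np.degrees(np.arctan2(*(B[0]-B[1])[:2]*[-1,1])))
h=c(341,270,.155)
print('handle end',h, 'heel',m(2,3))
M=[c(*q,.004) for q in [(303,92),(383,98),(374,229),(292,223)]]
print('mat',np.round(M,4),np.mean(M,0)); 
T=[c(*q,.0735) for q in [(436,97),(553,100),(551,197),(434,195)]]
print('tray',np.round(T,4),np.mean(T,0),'dots',c(463,136,.07),c(520,138,.07),c(491,136,.07))
print('carton',c(275,50,0),c(372,45,0))
s=robot.read_state();Rc=R.from_rotvec(s['tool_rot']).as_matrix();print(Rc.round(3))
E
```

```text
blade [[ 0.6575  0.0381  0.0065]
 [ 0.6622 -0.0296  0.0065]
 [ 0.5764 -0.0339  0.0065]
 [ 0.5706  0.0325  0.0065]] [0.6167 0.0018 0.0065]
len 0.08655129445476868 0.06785057030887422 yaw 3.2626541415428636 3.9661392458331464
handle end [ 0.49839101 -0.00585833  0.155     ] heel [ 0.57347222 -0.00069793  0.0065    ]
mat [[ 0.6997  0.0308  0.004 ]
 [ 0.6916 -0.0595  0.004 ]
 [ 0.5437 -0.0469  0.004 ]
 [ 0.5517  0.0451  0.004 ]] [ 0.62169519 -0.00764444  0.004     ]
tray [[ 0.6824 -0.1124  0.0735]
 [ 0.6773 -0.2376  0.0735]
 [ 0.5731 -0.233   0.0735]
 [ 0.577  -0.1083  0.0735]] [ 0.62745172 -0.17282841  0.0735    ] dots [ 0.64028226 -0.14094292  0.07      ] [ 0.637236   -0.20200303  0.07      ] [ 0.63984574 -0.17097273  0.07      ]
carton [0.74876959 0.06195137 0.        ] [ 0.7528694  -0.04829608  0.        ]
[[-0.     0.382  0.924]
 [-0.001  0.924 -0.382]
 [-1.    -0.001  0.   ]]
```

```bash
python3 - <<'E'
from h import *
Rm=trot(np.radians(3.6),np.radians(28)); g=np.array([.519,-.0044,.1233]); a=g-.1*Rm[:,0]
print(a); plan(a,Rm,15)
E
```

```text
[ 0.47214548 -0.00734784  0.21159476]
[0.09, -1.0, 0.98] [-0.28, -0.31, 0.07]
[0.11, -1.03, 0.94] [-0.28, -0.31, 0.07]
[0.13, -1.06, 0.91] [-0.28, -0.31, 0.07]
[0.15, -1.09, 0.87] [-0.28, -0.31, 0.07]
[0.17, -1.11, 0.83] [-0.28, -0.31, 0.07]
[0.19, -1.14, 0.79] [-0.28, -0.31, 0.07]
[0.2, -1.16, 0.75] [-0.28, -0.31, 0.07]
[0.22, -1.19, 0.71] [-0.28, -0.31, 0.07]
[0.23, -1.21, 0.67] [-0.28, -0.31, 0.07]
[0.24, -1.23, 0.63] [-0.28, -0.31, 0.07]
[0.25, -1.25, 0.58] [-0.28, -0.31, 0.07]
[0.26, -1.27, 0.54] [-0.28, -0.31, 0.07]
[0.27, -1.29, 0.49] [-0.28, -0.31, 0.07]
[0.27, -1.3, 0.44] [-0.28, -0.31, 0.07]
[0.28, -1.32, 0.39] [-0.28, -0.31, 0.07]
```

>>> step_arm:
  rows:
    - [85,0.07,-0.75,0.73,-0.21,-0.23,0.05]
    - [85,0.08,-0.76,0.71,-0.21,-0.23,0.05]
    - [85,0.09,-0.78,0.69,-0.21,-0.23,0.05]
    - [85,0.1,-0.8,0.67,-0.21,-0.23,0.05]
    - [85,0.11,-0.81,0.65,-0.21,-0.23,0.05]

```text
time_s: 0.6
ee_pos: [0.2969, 0.4308, 0.2403]
tool_rot: [0.218, 1.435, -0.215]
ft_force: [0.9, 0.7, 0.2]
opening: 0.085
```

>>> step_arm:
  rows:
    - [85,0.12,-0.83,0.63,-0.21,-0.23,0.05]
    - [85,0.13,-0.84,0.61,-0.21,-0.23,0.05]
    - [85,0.14,-0.86,0.59,-0.21,-0.23,0.05]
    - [85,0.15,-0.88,0.57,-0.21,-0.23,0.05]
    - [85,0.16,-0.89,0.54,-0.21,-0.23,0.05]

```text
time_s: 1.1
ee_pos: [0.3549, 0.2844, 0.2316]
tool_rot: [0.131, 1.32, -0.125]
ft_force: [0.6, 1.1, 0.4]
opening: 0.0854
```

>>> step_arm:
  rows:
    - [85,0.17,-0.9,0.52,-0.21,-0.23,0.05]
    - [85,0.17,-0.92,0.49,-0.21,-0.23,0.05]
    - [85,0.18,-0.93,0.47,-0.21,-0.23,0.05]
    - [85,0.18,-0.94,0.44,-0.21,-0.23,0.05]
    - [85,0.19,-0.95,0.42,-0.21,-0.23,0.05]

```text
time_s: 1.6
ee_pos: [0.4123, 0.1372, 0.2232]
tool_rot: [0.047, 1.201, -0.037]
ft_force: [0.6, -0.1, 1.0]
opening: 0.0851
```

>>> step_arm:
  rows:
    - [85,0.2,-0.96,0.39,-0.21,-0.23,0.05]
    - [85,0.2,-0.97,0.37,-0.21,-0.23,0.05]
    - [85,0.2,-0.98,0.34,-0.21,-0.23,0.05]
    - [85,0.2,-0.99,0.3,-0.21,-0.23,0.05]
    - [85,0,0,0,0,0,0]

```text
time_s: 2.1
ee_pos: [0.4579, 0.0172, 0.216]
tool_rot: [-0.018, 1.105, 0.028]
ft_force: [-0.3, 0.4, 0.2]
opening: 0.0853
```

```bash
python3 - <<'E'
from h import *
p,d=snap('wrist'); save('w1',p,1.4)
print(imaging.calibration('wrist')['origin'],robot.read_state()['ee_pos'],robot.read_state()['time_s'])
Rm=trot(np.radians(3.6),np.radians(28)); g=np.array([.519,-.0044,.1233]); a=g-.1*Rm[:,0]
print(gap(a,Rm),gap(g,Rm))
E
```

```text
[0.33081291 0.01459713 0.29062858] [0.45763597 0.01901301 0.21607285] 2.15
(array([ 0.337, -0.893,  0.341]), array([-0.271, -0.231,  0.135])) (array([ 3.669, -0.845,  0.421]), array([-0.271, -0.231,  0.135]))
```

View pics/w1.png

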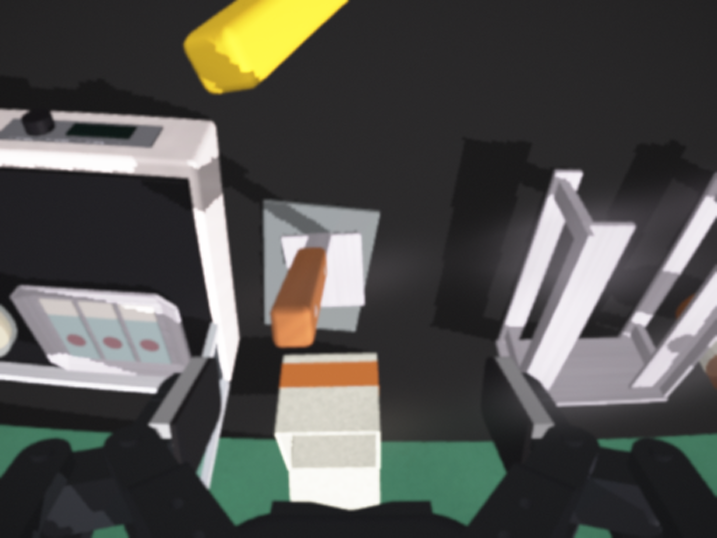

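The wrist view shows the handle at (300,300), the blade at (323,270), the mat at (320,265), the tray at (105,328) and the rack at right (600,320). The yellow look-alike is at (260,45). I'll refine these from the wrist depth.

```bash
python3 - <<'E'
from h import *
f=load('wrist'); P=cloud(f); p=f['p']; hsv=cv2.cvtColor(p,cv2.COLOR_RGB2HSV)
v,u=np.mgrid[0:384,0:512]
m=(u>190)&(u<236)&(v>172)&(v<250)&(hsv[...,1]>100)
q=P[m]; q=q[(q[:,2]>.05)&(q[:,2]<.19)]
yaw=np.radians(3.6)
for z0 in np.arange(.06,.17,.015):
    s=q[abs(q[:,2]-z0)<.006]
    if len(s): print(round(z0,3),len(s),'x',np.percentile(s[:,0],[2,50,98]).round(4),'y',np.percentile(s[:,1],[2,50,98]).round(4))
# lattice checks
w=lambda a,b,z:atz(f,(a+.5)/1.4-.5,(b+.5)/1.4-.5,z)
for n,l,z in [('blade',[(281,236),(360,233),(365,305)],.0065),('mat',[(264,200),(380,212),(357,331),(264,323)],.004),('traytop',[(14,287),(152,292),(190,375)],.0735),('front edge case',[(0,164),(190,178)],.065),('runner inner R front/back',[(550,172),(504,345)],.065)]:
    print(n,[w(a,b,z).round(4)[:2].tolist() for a,b in l])
X,Y,Z=P[...,0],P[...,1],P[...,2]
for z0 in(.065,.0665,.0715):pass
t=(u<140)&(v>195)&(v<270)&(Z>.067)&(Z<.077)&(X<.69)&(Y>-.26)&(Y<-.09)
s=P[t];r=cv2.minAreaRect((s[:,:2]*1000).astype(np.float32));print('tray',len(s),r)
for (a,b) in [(20,230),(60,230),(108,345),(20,372),(150,372),(100,376)]:
    print((a,b),P[int(b/1.4),int(a/1.4)].round(4))
E
```

```text
0.06 8 x [0.5354 0.5362 0.5368] y [-0.0077 -0.0045  0.0002]
0.075 92 x [0.529  0.532  0.5388] y [-0.0145 -0.006   0.0026]
0.09 128 x [0.5219 0.5252 0.5369] y [-0.015  -0.0048  0.0025]
0.105 158 x [0.5151 0.5185 0.5321] y [-0.0162 -0.0057  0.0021]
0.12 177 x [0.5079 0.5114 0.524 ] y [-0.017  -0.0062  0.0014]
0.135 215 x [0.5006 0.5043 0.5153] y [-0.0175 -0.0076  0.0006]
0.15 681 x [0.497  0.5014 0.5114] y [-0.0191 -0.009   0.0002]
blade [[0.5774, -0.0358], [0.5722, 0.0276], [0.6599, 0.0363]]
mat [[0.5437, -0.0466], [0.5525, 0.0423], [0.7029, 0.0306], [0.6933, -0.0616]]
traytop [[0.5727, -0.225], [0.5738, -0.12], [0.6809, -0.1163]]
front edge case [[0.474, -0.1905], [0.4836, -0.0757]]
runner inner R front/back [[0.4724, 0.1321], [0.6396, 0.1495]]
tray 6510 ((631.0370483398438, -179.09068298339844), (117.49310302734375, 161.82591247558594), 0.14597095549106598)
(20, 230) [ 0.5247 -0.2008  0.0656]
(60, 230) [ 0.5242 -0.1722  0.0657]
(108, 345) [ 0.6435 -0.1779  0.0707]
(20, 372) [ 0.6876 -0.2787  0.0735]
(150, 372) [ 0.679  -0.1518  0.0723]
(100, 376) [ 0.6926 -0.2036  0.0704]
```

```bash
python3 - <<'E'
from h import *
Rm=trot(np.radians(4.5),np.radians(28)); g=np.array([.520,-.006,.1233]); a=g-.09*Rm[:,0]
plan(a,Rm,2)
plan(g,Rm,5,a,Rm)
E
```

```text
[0.34, -0.48, 0.19] [-0.2, -0.12, 0.1]
[0.34, -0.49, 0.17] [-0.2, -0.12, 0.1]
[0.6, 0.0, -0.0] [0.0, 0.0, 0.0]
[0.6, 0.0, -0.0] [0.0, 0.0, 0.0]
[0.6, 0.0, -0.0] [0.0, 0.0, 0.0]
[0.6, 0.0, -0.0] [0.0, 0.0, 0.0]
[0.6, 0.0, -0.0] [0.0, 0.0, 0.0]
```

>>> step_arm:
  rows:
    - [85,0.34,-0.48,0.19,-0.2,-0.12,0.1]
    - [85,0.34,-0.49,0.17,-0.2,-0.12,0.1]
    - [85,0,0,0,0,0,0]
    - [85,0.6,0,0,0,0,0]
    - [85,0.6,0,0,0,0,0]

```text
time_s: 2.65
ee_pos: [0.4926, -0.0014, 0.1721]
tool_rot: [-0.039, 1.084, 0.071]
ft_force: [0.3, 1.3, 0.2]
opening: 0.0849
```

>>> step_arm:
  rows:
    - [85,0.6,0,0,0,0,0]
    - [85,0.6,0,0,0,0,0]
    - [85,0.6,0,0,0,0,0]
    - [85,0,0,0,0,0,0]
    - [85,0,0,0,0,0,0]

```text
time_s: 3.15
ee_pos: [0.5114, 0.0005, 0.1337]
tool_rot: [-0.038, 1.088, 0.074]
ft_force: [0.3, -0.0, 0.7]
opening: 0.0849
```

```bash
python3 - <<'E'
from h import *
Rm=trot(np.radians(4.5),np.radians(28)); g=np.array([.520,-.006,.1233])
print(gap(g,Rm),robot.read_state()['ft_force'])
p,d=snap('wrist'); save('w2',p[80:300,120:400],2.5)
E
```

```text
(array([ 0.431, -0.24 ,  0.076]), array([-0.022, -0.063, -0.049])) [ 0.3334264  -0.00780685  0.73773355]
```

View pics/w2.png

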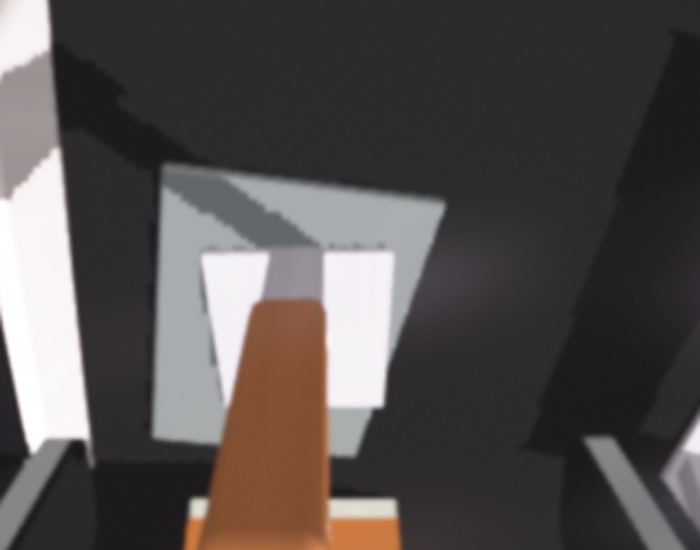

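The handle is slightly to the -y side and the blade edge is square with the gripper. I'll correct the offset and then grip.

>>> step_arm:
  rows:
    - [85,0.22,-0.12,0.04,0,0,0]
    - [85,0.22,-0.12,0.04,0,-0.06,0]
    - [85,0,0,0,0,0,0]
    - [85,0,0,0,0,0,0]
    - [85,0,0,0,0,0,0]

```text
time_s: 3.7
ee_pos: [0.5209, -0.0067, 0.1244]
tool_rot: [-0.037, 1.081, 0.073]
ft_force: [-0.1, -0.4, 0.1]
opening: 0.0852
```

```bash
python3 - <<'E'
from h import *
Rm=trot(np.radians(4.5),np.radians(28)); g=np.array([.520,-.006,.1233])
print(gap(g,Rm),robot.read_state()['ft_force'])
E
```

```text
(array([ 0.021,  0.026, -0.043]), array([-0.032,  0.005, -0.045])) [-0.14078463 -0.40363838  0.11675618]
```

>>> step_arm:
  rows:
    - [0,0,0,0,0,0,0]
    - [0,0,0,0,0,0,0]
    - [0,0,0,0,0,0,0]
    - [0,0,0,0,0,0,0]
    - [0,0,0,0,0,0,0]
  newtons: 100

```text
time_s: 4.2
ee_pos: [0.5211, -0.0073, 0.1242]
tool_rot: [-0.038, 1.081, 0.072]
ft_force: [-3.0, -1.1, 6.3]
opening: 0.0189
```

>>> step_arm:
  rows:
    - [0,0,0,0,0,0,0]
    - [0,0,0,0,0,0,0]
    - [0,0,0,0,0,0,0]
    - [0,0,0,0,0,0,0]
    - [0,0,0,0,0,0,0]

```text
time_s: 4.7
ee_pos: [0.5211, -0.0073, 0.1241]
tool_rot: [-0.038, 1.081, 0.073]
ft_force: [-3.8, -0.2, 6.7]
opening: 0.019
```

```bash
python3 - <<'E'
from h import *
s=robot.read_state();print(s)
p,d=snap('wrist'); print(imaging.calibration('wrist')['origin'])
f=load('wrist'); P=cloud(f)
E
```

```text
{'time_s': 4.7, 'q': array([-0.50200757,  0.29532223,  0.53041154,  2.31925816, -1.19149023,
        0.18887972,  2.76075432]), 'qd': array([-1.54327887e-03,  8.15651166e-04, -1.32438549e-03, -2.40689645e-04,
       -1.37137529e-03, -7.29865385e-05, -4.15301299e-04]), 'joint_efforts': array([-3.25738667e-01, -4.89922464e+01,  5.29620096e+00, -2.78348601e+01,
       -4.18119030e-01, -5.87465130e-01, -5.52654019e-03]), 'ee_pos': array([ 0.52109544, -0.00731676,  0.12412378]), 'tool_rot': array([-0.03790459,  1.0812062 ,  0.07254587]), 'ft_force': array([-3.82308387, -0.15287753,  6.7033024 ]), 'torque': array([-0.24943972,  0.50966237, -0.11478512]), 'opening': 0.019033537244591017}
[ 0.39281902 -0.01807214  0.19553191]
```

```bash
cat > rec.py <<'E'
from h import *
import json
s=robot.read_state(); open('/tmp/rec.jsonl','a').write(json.dumps({k:np.array(s[k]).tolist() for k in('q','ee_pos','tool_rot')})+'\n')
r=R.from_rotvec(s['tool_rot']).as_matrix()
print(s['time_s'],'q',s['q'].round(3),'p',s['ee_pos'].round(4),'yaw',np.degrees(np.arctan2(-r[0,1],r[1,1])).round(2),'lean',np.degrees(np.arctan2(np.hypot(*r[:2,0]),-r[2,0])).round(2),'roll',np.degrees(np.arcsin(r[2,1])).round(2),'F',s['ft_force'].round(1),'op',round(s['opening'],4))
E
python3 rec.py
```

```text
4.75 q [-0.502  0.295  0.53   2.319 -1.192  0.189  2.761] p [ 0.5211 -0.0073  0.1241] yaw 4.46 lean 28.03 roll 0.27 F [-3.6 -0.5  7.4] op 0.0189
```

>>> step_arm:
  rows:
    - [0,-0.5,0,0.27,0,0,0]
    - [0,-0.5,0,0.27,0,0,0]
    - [0,-0.5,0,0.27,0,0,0]
    - [0,-0.5,0,0.27,0,0,0]
    - [0,0,0,0,0,0,0]

```text
time_s: 5.25
ee_pos: [0.5221, -0.0066, 0.1935]
tool_rot: [-0.038, 1.08, 0.075]
ft_force: [0.0, 1.3, -1.9]
opening: 0.0189
```

```bash
python3 rec.py
```

```text
5.25 q [-0.945  0.189  1.005  2.279 -0.678  0.333  2.259] p [ 0.5221 -0.0066  0.1935] yaw 4.56 lean 28.12 roll 0.3 F [ 0.   1.3 -1.9] op 0.0189
```

>>> step_arm:
  rows:
    - [0,-0.8,0,0.43,0,0,0]
    - [0,-0.8,0,0.43,0,0,0]
    - [0,-0.8,0,0.43,0,0,0]
    - [0,-0.8,0,0.43,0,0,0]
    - [0,0,0,0,0,0,0]

```text
time_s: 5.75
ee_pos: [0.5201, -0.0016, 0.2679]
tool_rot: [-0.036, 1.086, 0.091]
ft_force: [0.4, 0.2, -2.1]
opening: 0.0191
```

```bash
python3 rec.py; python3 - <<'E'
from h import *
p,d=snap('scene'); save('s2',p[60:330,60:420],2.1)
E
```

```text
5.75 q [-1.257 -0.092  1.198  2.203  0.1    0.489  1.542] p [ 0.5201 -0.0016  0.2679] yaw 5.27 lean 27.78 roll 0.92 F [ 0.4  0.2 -2.1] op 0.0191
```

View pics/s2.png

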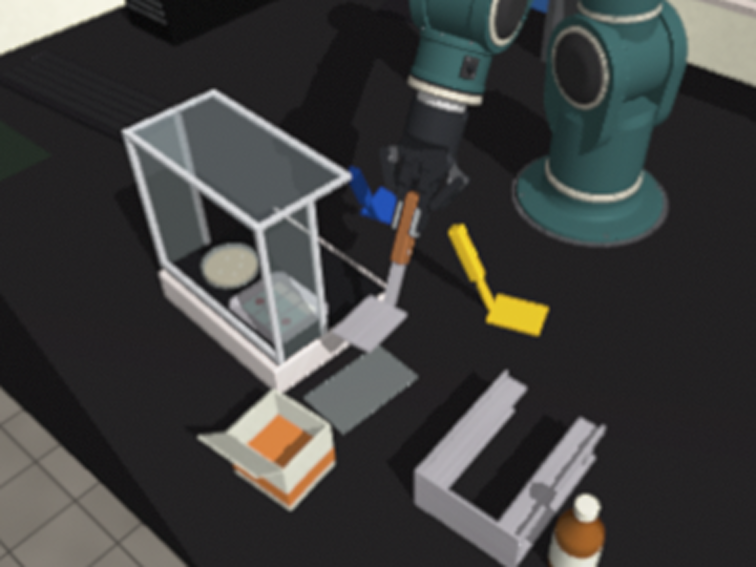

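The grip held: the lifter hangs level from the gripper, and its blade is at (370,320) in the crop. Some joints are near their limits, so I'll fit the arm's kinematics from the logged poses to plan reachability.

```bash
cat > fk.py <<'E'
from h import *
import json, itertools
from scipy.optimize import least_squares
D=[json.loads(l) for l in open('/tmp/rec.jsonl')]
D.append(dict(q=[-1.22050365,.41795777,-.01029896,1.61407957,.00470584,1.11070218,-.05298174],ee_pos=[.2385573,.57738011,.24971016],tool_rot=[.30646136,1.54898524,-.308224]))
ry=lambda a:R.from_euler('y',a).as_matrix(); rz=lambda a:R.from_euler('z',a).as_matrix()
Tool=np.array([[0,0,1],[0,1,0],[-1,0,0]],float).T  # cols? tool x = flange z
Tool=np.array([[0,0,-1],[0,1,0],[1,0,0]],float)
def fk(q,S,v):
    c0,c7,h,L1,L2,L3,a1,a2,b1,b2,b3,e=v
    A=rz(S[0]*q[0]+c0); p=np.array([0,0,h])+A@[a1,b1,0]
    A=A@ry(q[1]); A=A@rz(S[1]*q[2]); p=p+A@[a2,b2,L1]
    A=A@ry(S[2]*q[3]); A=A@rz(S[3]*q[4]); p=p+A@[0,b3,L2]
    A=A@ry(S[4]*q[5]); A=A@rz(S[5]*q[6]+c7); p=p+A@[e,0,L3]
    return p,A@Tool
def fit(D,S):
    def f(v):
        o=[1e-3*x for x in v[6:]]
        for d in D:
            p,A=fk(d['q'],S,v); o+=list((p-d['ee_pos'])); o+=list(.5*R.from_matrix(A.T@R.from_rotvec(d['tool_rot']).as_matrix()).as_rotvec())
        return np.array(o)
    best=None
    for c7 in np.arange(4)*np.pi/2:
        r=least_squares(f,[0,c7,.35,.4,.4,.3]+[0]*6)
        if best is None or r.cost<best.cost: best=r
    return best
if __name__=='__main__':
    res=[(fit(D,(-1,)+S),(-1,)+S) for S in itertools.product([1,-1],repeat=5)]
    res.sort(key=lambda r:r[0].cost)
    for r,S in res[:3]: print(S,r.cost,r.x.round(4))
E
python3 fk.py; cat /tmp/rec.jsonl | wc -l
```

```text
(-1, -1, 1, -1, 1, -1) 2.3159004213451974e-10 [-0.0000e+00  1.5708e+00  2.8910e-01  5.0180e-01  4.6980e-01  2.8890e-01
 -0.0000e+00 -0.0000e+00 -1.4500e-02 -1.5900e-02 -3.0000e-04 -0.0000e+00]
(-1, -1, -1, -1, -1, -1) 0.14982761071654477 [ 2.9827  4.5302  0.765  -0.8977 -0.5038 -0.2238 -0.1015 -0.8971  0.3288
 -0.3744  0.2133  0.2396]
(-1, 1, 1, 1, 1, 1) 0.3826877267558141 [-1.7984 -1.3005  0.359  -0.2033 -0.9677  0.3252  0.8482  0.1301  1.1541
 -0.422   0.3383  0.4911]
3
```

```bash
cat > ik.py <<'E'
from fk import *
S=(-1,-1,1,-1,1,-1); v=fit(D,S).x
lo=np.array([-2.81,-.39,-1.27,.06,-1.19,.19,-2.82]); hi=np.array([2.81,2.02,1.25,2.57,4.33,2,2.82])
def iks(p,A,n=60,seed=0):
    rg=np.random.default_rng(seed); out=[]
    for _ in range(n):
        f=lambda q:np.r_[(lambda pp,AA:np.r_[pp-p,.3*R.from_matrix(AA.T@A).as_rotvec()])(*fk(q,S,v)),1e-4*np.maximum(0,.15-np.minimum(q-lo,hi-q))]
        r=least_squares(f,rg.uniform(lo,hi),bounds=(lo,hi))
        if r.cost<1e-7: out.append(r.x)
    return out
def W(o,yaw,x,y,z): c,s=np.cos(yaw),np.sin(yaw); return np.array([o[0]+c*x-s*y,o[1]+s*x+c*y,z])
YW=np.radians(-4.4); OW=(.584,-.2296)
E
cat > chk.py <<'E'
from ik import *
for lean in (24,28,33):
  for n,p,yaw in [('pre',W(OW,YW,-200,60,0)*0+W(OW,YW,-.2,.06,.25),YW),('start',W(OW,YW,-.17,.06,.1866),YW),('in',W(OW,YW,-.058,.06,.1866),YW),('mat',np.array([.52,-.007,.124]),np.radians(4.5))]:
    s=iks(p,trot(yaw,np.radians(lean)),40)
    m=[min(np.minimum(q-lo,hi-q)) for q in s]
    o=np.argsort(m)[::-1][:2]
    print(lean,n,p.round(3),len(s),*[(round(m[i],2),s[i].round(2).tolist()) for i in o])
E
python3 chk.py
python3 - <<'E'
from h import *
# blade in tool frame
p,d=snap('wrist'); f=load('wrist'); s=robot.read_state(); P=cloud(f); Rc=R.from_rotvec(s['tool_rot']).as_matrix()
q=(P-s['ee_pos'])@Rc
L=(P-s['ee_pos'])@trot(np.arctan2(-Rc[0,1],Rc[1,1]),0)  # x=down,y=lat,z=fwd
x,y,z=L[...,0],L[...,1],L[...,2]
m=(x>.10)&(x<.135)&(abs(y)<.05)&(z>.03)&(z<.16)
q=L[m]; A=np.c_[q[:,1:],np.ones(len(q))]; k=np.linalg.lstsq(A,q[:,0],rcond=None)[0]; e=q[:,0]-A@k
print(len(q),'plane',k,e.std())
r=cv2.minAreaRect((q[:,1:]*1000).astype(np.float32)); print('y,z centre',r, np.percentile(q,[1,99],axis=0).round(4))
E
```

```text
24 pre [ 0.389 -0.154  0.25 ] 19 (np.float64(0.24), [0.61, -0.15, -0.2, 2.33, -0.3, 0.57, 2.12]) (np.float64(0.24), [0.97, -0.15, -0.52, 2.32, -0.4, 0.59, 2.23])
24 start [ 0.419 -0.157  0.187] 18 (np.float64(0.19), [-0.45, 0.0, 0.83, 2.38, -0.34, 0.38, 2.16]) (np.float64(0.19), [-0.62, -0.0, 1.01, 2.38, -0.33, 0.38, 2.16])
24 in [ 0.531 -0.165  0.187] 20 (np.float64(0.27), [1.15, 0.36, -0.99, 2.11, 0.53, 0.46, 1.31]) (np.float64(0.26), [1.12, 0.35, -0.96, 2.11, 0.5, 0.45, 1.34])
24 mat [ 0.52  -0.007  0.124] 21 (np.float64(0.23), [0.85, 0.46, -1.02, 2.24, 1.09, 0.42, 0.64]) (np.float64(0.22), [0.87, 0.47, -1.05, 2.24, 1.11, 0.43, 0.62])
28 pre [ 0.389 -0.154  0.25 ] 18 (np.float64(0.2), [0.96, -0.18, -0.49, 2.37, -0.53, 0.53, 2.36]) (np.float64(0.19), [0.58, -0.17, -0.16, 2.38, -0.4, 0.5, 2.23])
28 start [ 0.419 -0.157  0.187] 18 (np.float64(0.11), [0.45, 0.01, -0.07, 2.4, -0.5, 0.3, 2.32]) (np.float64(0.11), [0.53, 0.01, -0.15, 2.4, -0.49, 0.3, 2.31])
28 in [ 0.531 -0.165  0.187] 20 (np.float64(0.18), [1.21, 0.36, -1.04, 2.15, 0.64, 0.37, 1.22]) (np.float64(0.17), [-0.23, 0.23, 0.5
[... 367 characters left out ...]
19 -0.157  0.187] 15 (np.float64(0.03), [0.57, 0.0, -0.17, 2.45, -0.9, 0.22, 2.74]) (np.float64(0.03), [0.6, 0.0, -0.2, 2.45, -0.9, 0.22, 2.74])
33 in [ 0.531 -0.165  0.187] 20 (np.float64(0.1), [1.32, 0.4, -1.15, 2.21, 0.94, 0.29, 0.95]) (np.float64(0.1), [1.31, 0.39, -1.15, 2.21, 0.94, 0.29, 0.95])
33 mat [ 0.52  -0.007  0.124] 23 (np.float64(0.17), [0.91, 0.47, -1.07, 2.34, 1.72, 0.36, 0.05]) (np.float64(0.15), [0.95, 0.5, -1.12, 2.34, 1.71, 0.4, 0.08])
2729 plane [-0.01420701  0.04486319  0.1126859 ] 0.0023398410828401016
y,z centre ((1.1393241882324219, 90.40049743652344), (64.16529846191406, 92.98377227783203), 0.24403589963912964) [[ 0.1023 -0.0305  0.0451]
 [ 0.1187  0.0328  0.1339]]
```

```bash
cat > blade.py <<'E'
from h import *
s=robot.read_state(); Rc=R.from_rotvec(s['tool_rot']).as_matrix(); T=trot(np.arctan2(-Rc[0,1],Rc[1,1]),0); Q=[]
for i in range(4):
    snap('wrist'); f=load('wrist'); L=(cloud(f)-s['ee_pos'])@T
    m=(L[...,0]>.10)&(L[...,0]<.135)&(abs(L[...,1])<.05)&(L[...,2]>.03)&(L[...,2]<.17); Q.append(L[m])
q=np.concatenate(Q); b=q[(q[:,2]>.066)&(q[:,2]<.133)&(abs(q[:,1]-.001)<.026)]
for _ in range(3):
    A=np.c_[b[:,1:],np.ones(len(b))]; k=np.linalg.lstsq(A,b[:,0],rcond=None)[0]; e=b[:,0]-A@k; b=b[abs(e)<2.5*e.std()]
print(len(b),'slopes deg lat,fwd(+nose down)',np.degrees(k[:2]).round(2),'depth at z=.0979',k@[0,.0979,1],e.std())
print('lat edges',np.percentile(q[q[:,2]>.07][:,1],[1,99]),'tip',np.percentile(q[:,2],[98,99.5]))
for z in(.075,.1,.125):
    w=q[abs(q[:,2]-z)<.006]; print(z,np.percentile(w[:,1],[1,99]).round(4))
E
python3 blade.py
```

```text
4444 slopes deg lat,fwd(+nose down) [-0.7   1.07] depth at z=.0979 0.11845711420228341 0.0005146153848980701
lat edges [-0.03180096  0.03200218] tip [0.13141593 0.13419766]
0.075 [-0.0315  0.032 ]
0.1 [-0.0318  0.032 ]
0.125 [-0.032  0.032]
```

```bash
python3 - <<'E'
from ik import *
l=np.radians(28.8)
A=(np.array([.40,-.02,.26]),trot(0,l)); B=(W(OW,YW,-.2,.06,.24),trot(YW,l)); C=(W(OW,YW,-.168,.06,.1875),trot(YW,l))
print(B[0],C[0])
plan(*A,7);print();plan(*B,7,*A);print();plan(*C,5,*B)
E
```

```text
[ 0.38919259 -0.15443303  0.24      ] [ 0.42109828 -0.15688804  0.1875    ]
[-0.24, -0.03, -0.52] [0.1, -0.03, -0.07]
[-0.24, -0.04, -0.52] [0.1, -0.03, -0.07]
[-0.24, -0.05, -0.52] [0.1, -0.03, -0.07]
[-0.25, -0.06, -0.52] [0.1, -0.03, -0.07]
[-0.25, -0.06, -0.51] [0.1, -0.03, -0.07]
[-0.25, -0.07, -0.51] [0.1, -0.03, -0.07]
[-0.25, -0.08, -0.51] [0.1, -0.03, -0.07]

[0.06, -0.64, -0.09] [0.09, 0.0, -0.05]
[0.06, -0.64, -0.08] [0.09, 0.0, -0.05]
[0.07, -0.64, -0.08] [0.09, 0.0, -0.05]
[0.07, -0.64, -0.07] [0.09, 0.0, -0.05]
[0.07, -0.64, -0.07] [0.09, 0.0, -0.05]
[0.08, -0.64, -0.06] [0.09, 0.0, -0.05]
[0.08, -0.64, -0.05] [0.09, 0.0, -0.05]

[0.41, 0.0, 0.02] [0.0, 0.0, 0.0]
[0.41, 0.0, 0.02] [0.0, 0.0, 0.0]
[0.41, 0.0, 0.02] [0.0, 0.0, 0.0]
[0.41, 0.0, 0.02] [0.0, 0.0, 0.0]
[0.41, 0.0, 0.02] [0.0, 0.0, 0.0]
```

>>> step_arm:
  rows:
    - [0,-0.24,-0.04,-0.52,0.1,-0.03,-0.07]
    - [0,-0.24,-0.04,-0.52,0.1,-0.03,-0.07]
    - [0,-0.24,-0.05,-0.52,0.1,-0.03,-0.07]
    - [0,-0.25,-0.06,-0.52,0.1,-0.03,-0.07]
    - [0,-0.25,-0.06,-0.51,0.1,-0.03,-0.07]

```text
time_s: 6.55
ee_pos: [0.4333, -0.0152, 0.2614]
tool_rot: [-0.009, 1.076, 0.026]
ft_force: [0.1, -0.1, -1.1]
opening: 0.0188
```

>>> step_arm:
  rows:
    - [0,-0.25,-0.07,-0.51,0.1,-0.03,-0.07]
    - [0,-0.25,-0.08,-0.51,0.1,-0.03,-0.07]
    - [0,0,0,0,0,0,0]
    - [0,0,0,0,0,0,0]
    - [0,0,0,0,0,0,0]

```text
time_s: 7.05
ee_pos: [0.4009, -0.0202, 0.2606]
tool_rot: [0.002, 1.069, 0.003]
ft_force: [-0.4, 0.7, -1.8]
opening: 0.0186
```

```bash
python3 rec.py; python3 - <<'E'
from ik import *
l=np.radians(28.8)
plan(W(OW,YW,-.2,.06,.24),trot(YW,l),8)
E
```

```text
7.05 q [-0.751 -0.374  0.576  2.436  0.516  0.574  1.042] p [ 0.4009 -0.0202  0.2606] yaw 0.09 lean 28.77 roll 0.17 F [-0.4  0.7 -1.8] op 0.0186
[0.05, -0.56, -0.08] [0.08, -0.0, -0.05]
[0.05, -0.56, -0.08] [0.08, -0.0, -0.05]
[0.06, -0.56, -0.07] [0.08, -0.0, -0.05]
[0.06, -0.56, -0.07] [0.08, -0.0, -0.05]
[0.06, -0.56, -0.07] [0.08, -0.0, -0.05]
[0.06, -0.56, -0.06] [0.08, -0.0, -0.05]
[0.07, -0.56, -0.06] [0.08, -0.0, -0.05]
[0.07, -0.56, -0.05] [0.08, -0.0, -0.05]
```

>>> step_arm:
  rows:
    - [0,0.06,-0.56,-0.07,0.08,0,-0.05]
    - [0,0.06,-0.56,-0.07,0.08,0,-0.05]
    - [0,0.06,-0.56,-0.07,0.08,0,-0.05]
    - [0,0.06,-0.56,-0.07,0.08,0,-0.05]
    - [0,0.06,-0.56,-0.07,0.08,0,-0.05]

```text
time_s: 7.55
ee_pos: [0.3945, -0.1046, 0.2474]
tool_rot: [0.025, 1.068, -0.043]
ft_force: [0.8, -0.2, -2.4]
opening: 0.019
```

>>> step_arm:
  rows:
    - [0,0.06,-0.56,-0.06,0.08,0,-0.05]
    - [0,0.07,-0.56,-0.06,0.08,0,-0.05]
    - [0,0.07,-0.56,-0.05,0.08,0,-0.05]
    - [0,0,0,0,0,0,0]
    - [0,0,0,0,0,0,0]

```text
time_s: 8.05
ee_pos: [0.39, -0.154, 0.2399]
tool_rot: [0.04, 1.068, -0.07]
ft_force: [-0.6, 0.1, -1.9]
opening: 0.019
```

```bash
python3 rec.py; python3 blade.py; python3 - <<'E'
from ik import *
l=np.radians(28.8)
plan(W(OW,YW,-.168,.06,.200),trot(YW,l),5)
f=load('wrist'); save('w3',f['p'],1.5)
P=cloud(f)
E
```

```text
8.05 q [-0.649 -0.375  0.895  2.424  0.418  0.488  1.455] p [ 0.39   -0.154   0.2399] yaw -4.39 lean 28.78 roll -0.08 F [-0.6  0.1 -1.9] op 0.019
4708 slopes deg lat,fwd(+nose down) [ 0.22 -0.27] depth at z=.0979 0.1158893626597232 0.00046906288091934194
lat edges [-0.03257151  0.0309395 ] tip [0.13421506 0.13685742]
0.075 [-0.0324  0.0308]
0.1 [-0.0325  0.031 ]
0.125 [-0.0327  0.031 ]
[0.33, -0.0, 0.06] [0.0, -0.0, 0.0]
[0.33, -0.0, 0.06] [0.0, -0.0, 0.0]
[0.33, -0.0, 0.06] [0.0, -0.0, 0.0]
[0.33, -0.0, 0.06] [0.0, -0.0, 0.0]
[0.33, -0.0, 0.06] [0.0, -0.0, 0.0]
```

View pics/w3.png

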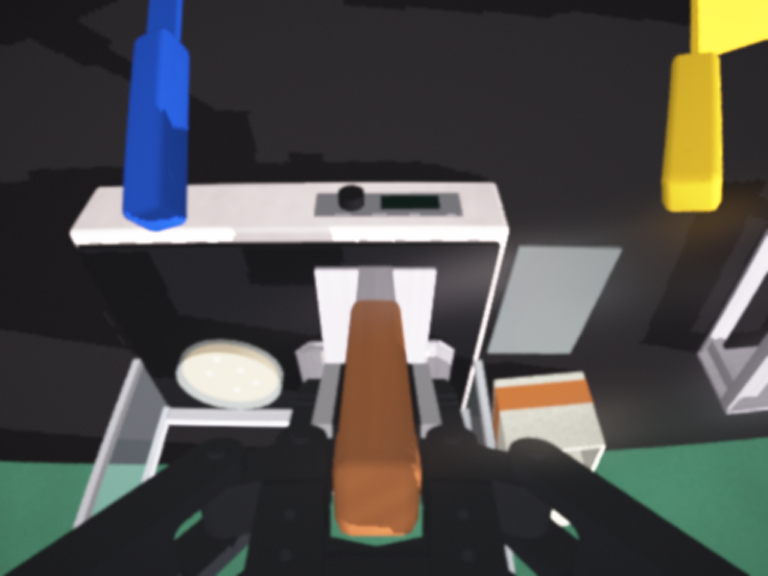

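The tray corners at (297,345) and (455,345) sit evenly either side of the blade centreline (376), so the lifter is lined up. Now I'll lower it in front of the tray.

>>> step_arm:
  rows:
    - [0,0.33,0,0.06,0,0,0]
    - [0,0.33,0,0.06,0,0,0]
    - [0,0.33,0,0.06,0,0,0]
    - [0,0.33,0,0.06,0,0,0]
    - [0,0.33,0,0.06,0,0,0]

```text
time_s: 8.75
ee_pos: [0.4216, -0.1566, 0.2008]
tool_rot: [0.04, 1.067, -0.07]
ft_force: [-0.2, -0.0, -2.4]
opening: 0.0186
```

>>> step_arm:
  rows:
    - [0,0.1,0,-0.055,0,0,0]
    - [0,0.1,0,-0.055,0,0,0]
    - [0,0.1,0,-0.055,0,0,0]
    - [0,0,0,0,0,0,0]
    - [0,0,0,0,0,0,0]

```text
time_s: 9.25
ee_pos: [0.4212, -0.1569, 0.1907]
tool_rot: [0.039, 1.068, -0.071]
ft_force: [-0.6, 1.0, -2.0]
opening: 0.0193
```

```bash
python3 rec.py; python3 blade.py; python3 - <<'E'
from ik import *
print(gap(W(OW,YW,-.168,.06,.1866),trot(YW,np.radians(28.6))))
f=load('wrist');P=cloud(f);s=robot.read_state();Rc=R.from_rotvec(s['tool_rot']).as_matrix(); T=trot(np.arctan2(-Rc[0,1],Rc[1,1]),0);L=(P-s['ee_pos'])@T
m=(abs(abs(L[...,1])-.045)<.009)&(L[...,2]>.03)&(L[...,2]<.12)&(L[...,0]>.1)&(L[...,0]<.15); print('plate below TCP',m.sum(),np.percentile(L[...,0][m],[10,50,90]),'world z',np.median(P[...,2][m]))
E
```

```text
9.25 q [-0.891 -0.112  1.25   2.428 -0.141  0.27   2.005] p [ 0.4212 -0.1569  0.1907] yaw -4.42 lean 28.78 roll -0.11 F [-0.6  1.  -2. ] op 0.0193
4728 slopes deg lat,fwd(+nose down) [ 0.2  -0.33] depth at z=.0979 0.11575599167389498 0.00047203978618485685
lat edges [-0.04945098  0.04945737] tip [0.15651442 0.16258577]
0.075 [-0.0493  0.0492]
0.1 [-0.0492  0.0492]
0.125 [-0.0494  0.0493]
(array([ 0.12 , -0.007, -0.077]), array([0.002, 0.04 , 0.006]))
plate below TCP 3133 [0.12480651 0.12584795 0.14233029] world z 0.06501821882375067
```

>>> step_arm:
  rows:
    - [0,0.06,0,-0.033,0,0.01,0]
    - [0,0.06,0,-0.033,0,0.02,0]
    - [0,0,0,0,0,0,0]
    - [0,0,0,0,0,0,0]

```text
time_s: 9.85
ee_pos: [0.4213, -0.1569, 0.1866]
tool_rot: [0.04, 1.071, -0.07]
ft_force: [0.4, -0.3, -1.1]
opening: 0.0188
```

>>> step_arm:
  rows:
    - [0,0.03,0,-0.016,0,0,0]
    - [0,0,0,0,0,0,0]
    - [0,0,0,0,0,0,0]

```text
time_s: 10.15
ee_pos: [0.4213, -0.1568, 0.1856]
tool_rot: [0.04, 1.07, -0.07]
ft_force: [-0.6, -0.5, -1.7]
opening: 0.0188
```

>>> step_arm:
  rows:
    - [0,0.03,0,-0.016,0,0,0]
    - [0,0,0,0,0,0,0]
    - [0,0,0,0,0,0,0]

```text
time_s: 10.45
ee_pos: [0.4214, -0.1568, 0.1846]
tool_rot: [0.04, 1.07, -0.07]
ft_force: [0.8, -0.9, -0.5]
opening: 0.0192
```

```bash
python3 rec.py; python3 blade.py|head -1
```

```text
10.45 q [-0.86  -0.048  1.249  2.432 -0.41   0.269  2.265] p [ 0.4214 -0.1568  0.1846] yaw -4.43 lean 28.64 roll -0.07 F [ 0.8 -0.9 -0.5] op 0.0192
4682 slopes deg lat,fwd(+nose down) [ 0.16 -0.18] depth at z=.0979 0.11612519158866201 0.0004495210202257182
```

>>> step_arm:
  rows:
    - [0,0.03,0,-0.016,0,0,0]
    - [0,0,0,0,0,0,0]
    - [0,0,0,0,0,0,0]

```text
time_s: 10.95
ee_pos: [0.4221, -0.1574, 0.1843]
tool_rot: [0.041, 1.069, -0.071]
ft_force: [-21.0, 2.9, 39.2]
opening: 0.0186
```

```bash
python3 rec.py;python3 rec.py; python3 rec.py
```

```text
10.95 q [-0.855 -0.038  1.25   2.431 -0.453  0.27   2.306] p [ 0.4221 -0.1574  0.1843] yaw -4.47 lean 28.73 roll -0.05 F [-21.    2.9  39.2] op 0.0186
10.95 q [-0.855 -0.038  1.25   2.431 -0.453  0.27   2.306] p [ 0.4221 -0.1574  0.1843] yaw -4.47 lean 28.73 roll -0.05 F [-21.    2.9  39.2] op 0.0186
10.95 q [-0.855 -0.038  1.25   2.431 -0.453  0.27   2.306] p [ 0.4221 -0.1574  0.1843] yaw -4.47 lean 28.73 roll -0.05 F [-21.    2.9  39.2] op 0.0186
```

>>> step_arm:
  rows:
    - [0,-0.07,0,0.039,0,0,0]
    - [0,0,0,0,0,0,0]
    - [0,0,0,0,0,0,0]

```text
time_s: 11.25
ee_pos: [0.4212, -0.1569, 0.1858]
tool_rot: [0.041, 1.071, -0.07]
ft_force: [0.1, -0.1, -1.6]
opening: 0.0187
```

```bash
python3 rec.py;python3 blade.py|head -1; python3 - <<'E'
from ik import *
a=W(OW,YW,-.168,.06,.186)
Rm=trot(YW,np.radians(28.64)); print(gap(a,Rm)); 
for p,q in [((.4221,-.1574,.186),None)]: print('grip in warmer', [(np.cos(YW)*(p[0]-OW[0])+np.sin(YW)*(p[1]-OW[1])), -np.sin(YW)*(p[0]-OW[0])+np.cos(YW)*(p[1]-OW[1])])
print(Rm.T@W((0,0),YW,.03,0,0)/.03)
E
```

```text
11.25 q [-0.82  -0.05   1.207  2.431 -0.396  0.272  2.249] p [ 0.4212 -0.1569  0.1858] yaw -4.44 lean 28.63 roll -0.06 F [ 0.1 -0.1 -1.6] op 0.0187
4712 slopes deg lat,fwd(+nose down) [ 0.13 -0.1 ] depth at z=.0979 0.11624730733559821 0.00045374697587233085
(array([-0.009, -0.005,  0.   ]), array([ 0.004, -0.004,  0.012]))
grip in warmer [np.float64(-0.1669619544162947), np.float64(0.05956639805705169)]
[ 4.79304689e-01 -2.83571973e-18  8.77648572e-01]
```

>>> step_arm:
  rows:
    - [0,0.08,0,0.146,0,0,0]
    - [0,0.08,0,0.146,0,0,0]
    - [0,0.08,0,0.146,0,0,0]
    - [0,0.08,0,0.146,0,0,0]
    - [0,0,0,0,0,0,0]

```text
time_s: 11.95
ee_pos: [0.4414, -0.1584, 0.1857]
tool_rot: [0.039, 1.071, -0.071]
ft_force: [0.1, 0.0, -1.8]
opening: 0.0187
```

>>> step_arm:
  rows:
    - [0,0.08,0,0.146,0,0,0]
    - [0,0.08,0,0.146,0,0,0]
    - [0,0.08,0,0.146,0,0,0]
    - [0,0.08,0,0.146,0,0,0]
    - [0,0,0,0,0,0,0]

```text
time_s: 12.45
ee_pos: [0.4616, -0.16, 0.1859]
tool_rot: [0.04, 1.071, -0.071]
ft_force: [0.0, -0.3, -2.8]
opening: 0.0188
```

```bash
python3 rec.py; python3 - <<'E'
from ik import *
print(gap(W(OW,YW,-.128,.06,.186),trot(YW,np.radians(28.64))))
E
```

```text
12.45 q [-0.689  0.141  1.114  2.353 -0.87   0.36   2.653] p [ 0.4616 -0.16    0.1859] yaw -4.42 lean 28.63 roll -0.11 F [ 0.  -0.3 -2.8] op 0.0188
(array([-0.013,  0.001, -0.015]), array([ 0.006, -0.002,  0.017]))
```

>>> step_arm:
  rows:
    - [0,0.08,0,0.146,0,0,0]
    - [0,0.08,0,0.146,0,0,0]
    - [0,0.08,0,0.146,0,0,0]
    - [0,0.08,0,0.146,0,0,0]
    - [0,0,0,0,0,0,0]

```text
time_s: 12.95
ee_pos: [0.4817, -0.1616, 0.1858]
tool_rot: [0.039, 1.071, -0.071]
ft_force: [0.7, -0.3, -3.1]
opening: 0.0192
```

>>> step_arm:
  rows:
    - [0,0.08,0,0.146,0,0,0]
    - [0,0.08,0,0.146,0,0,0]
    - [0,0.08,0,0.146,0,0,0]
    - [0,0,0,0,0,0,0]
    - [0,0,0,0,0,0,0]

```text
time_s: 13.45
ee_pos: [0.496, -0.1627, 0.1857]
tool_rot: [0.04, 1.071, -0.071]
ft_force: [0.5, 0.5, -3.3]
opening: 0.0188
```

```bash
python3 rec.py; python3 - <<'E'
from ik import *
print(gap(W(OW,YW,-.093,.06,.186),trot(YW,np.radians(28.64))))
p,d=snap('wrist'); save('w4',p,1.5)
E
```

```text
13.45 q [-0.6    0.233  1.029  2.283 -0.977  0.408  2.713] p [ 0.496  -0.1627  0.1857] yaw -4.43 lean 28.62 roll -0.09 F [ 0.5  0.5 -3.3] op 0.0188
(array([-0.011,  0.002,  0.   ]), array([ 0.003, -0.003,  0.015]))
```

View pics/w4.png

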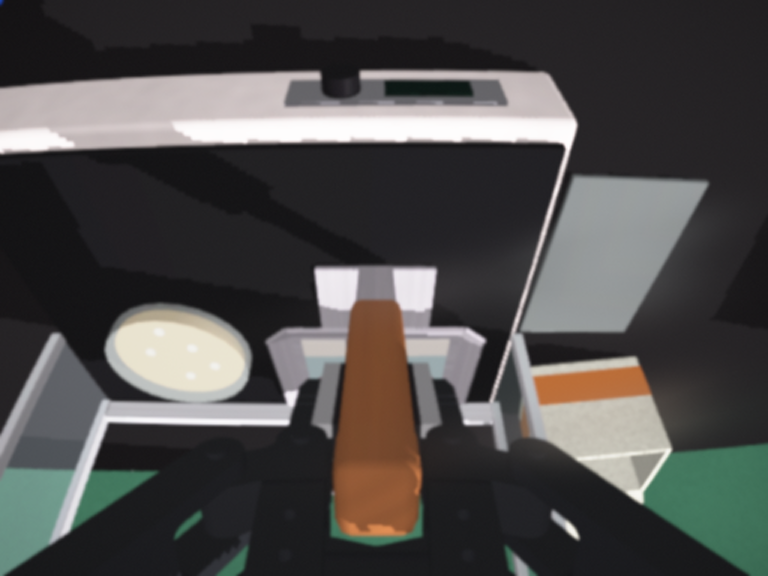

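The blade is well under the tray. The rim front is at y=328 and spans x=268–484, centred on the blade at 376 and square to it. I'll keep pushing, more gently.

>>> step_arm:
  rows:
    - [0,0.08,0,0.146,0,0,0]
    - [0,0.08,0,0.146,0,0,0]
    - [0,0.08,0,0.146,0,0,0]
    - [0,0,0,0,0,0,0]

```text
time_s: 13.9
ee_pos: [0.5116, -0.1638, 0.1857]
tool_rot: [0.04, 1.071, -0.07]
ft_force: [0.1, -0.1, -3.0]
opening: 0.019
```

>>> step_arm:
  rows:
    - [0,0.048,0,0.088,0,0,0]
    - [0,0.048,0,0.088,0,0,0]
    - [0,0.032,0,0.058,0,0,0]
    - [0,0,0,0,0,0,0]

```text
time_s: 14.3
ee_pos: [0.5192, -0.1644, 0.1857]
tool_rot: [0.04, 1.071, -0.07]
ft_force: [0.3, -0.2, -2.8]
opening: 0.019
```

```bash
python3 rec.py; python3 - <<'E'
from ik import *
print(gap(W(OW,YW,-.070,.06,.186),trot(YW,np.radians(28.64))))
p,d=snap('wrist'); f=load('wrist'); P=cloud(f)
def W2(p): c,s=np.cos(YW),np.sin(YW); d=p[...,:2]-np.array(OW); return np.stack([c*d[...,0]+s*d[...,1],-s*d[...,0]+c*d[...,1],p[...,2]],-1)
L=W2(P); 
# front rim: pixels column away from handle
for u in (230,235,265,270,275,280):
    col=L[:,u]; print(u,[ (v,*col[v].round(3)) for v in range(186,226,4)])
E
```

```text
14.3 q [-0.562  0.286  0.992  2.235 -1.016  0.436  2.722] p [ 0.5192 -0.1644  0.1857] yaw -4.41 lean 28.63 roll -0.08 F [ 0.3 -0.2 -2.8] op 0.019
(array([-0.013, -0.002, -0.007]), array([ 0.005, -0.001,  0.013]))
230 [(186, np.float64(-0.008), np.float64(0.043), np.float64(0.069)), (190, np.float64(-0.003), np.float64(0.043), np.float64(0.07)), (194, np.float64(0.002), np.float64(0.043), np.float64(0.069)), (198, np.float64(-0.001), np.float64(0.043), np.float64(0.077)), (202, np.float64(0.006), np.float64(0.043), np.float64(0.074)), (206, np.float64(0.013), np.float64(0.042), np.float64(0.073)), (210, np.float64(0.017), np.float64(0.042), np.float64(0.074)), (214, np.float64(0.024), np.float64(0.042), np.float64(0.073)), (218, np.float64(0.03), np.float64(0.042), np.float64(0.072)), (222, np.float64(0.035), np.float64(0.041), np.float64(0.072))]
235 [(186, np.float64(-0.008), np.float64(0.047), np.float64(0.069)), (190, np.float64(-0.002), np.float64(0.047), np.float64(0.069)), (194, np.float64(0.003), np.float64(0.047), np.float64(0.069)), (198, np.float64(-0.002), np.float64(0.047
[... 2304 characters left out ...]
loat64(0.033), np.float64(0.081), np.float64(0.074))]
280 [(186, np.float64(-0.008), np.float64(0.083), np.float64(0.069)), (190, np.float64(-0.003), np.float64(0.084), np.float64(0.07)), (194, np.float64(0.002), np.float64(0.084), np.float64(0.069)), (198, np.float64(-0.002), np.float64(0.083), np.float64(0.077)), (202, np.float64(0.007), np.float64(0.084), np.float64(0.074)), (206, np.float64(0.014), np.float64(0.085), np.float64(0.072)), (210, np.float64(0.017), np.float64(0.085), np.float64(0.074)), (214, np.float64(0.023), np.float64(0.085), np.float64(0.074)), (218, np.float64(0.028), np.float64(0.085), np.float64(0.074)), (222, np.float64(0.034), np.float64(0.086), np.float64(0.073))]
```

>>> step_arm:
  rows:
    - [0,0.048,0,0.088,0,0,0]
    - [0,0.048,0,0.088,0,0,0]
    - [0,0.032,0,0.058,0,0,0]
    - [0,0,0,0,0,0,0]

```text
time_s: 14.75
ee_pos: [0.5272, -0.165, 0.1857]
tool_rot: [0.04, 1.071, -0.07]
ft_force: [0.9, 0.4, -3.8]
opening: 0.0193
```

>>> step_arm:
  rows:
    - [0,0.016,0,0.029,0,0,0]
    - [0,0.016,0,0.029,0,0,0]
    - [0,0,0,0,0,0,0]

```text
time_s: 15.05
ee_pos: [0.529, -0.1651, 0.1857]
tool_rot: [0.04, 1.071, -0.07]
ft_force: [0.2, 0.4, -3.5]
opening: 0.0189
```

>>> step_arm:
  rows:
    - [0,0.016,0,0.029,0,0,0]
    - [0,0,0,0,0,0,0]

```text
time_s: 15.25
ee_pos: [0.53, -0.1652, 0.1857]
tool_rot: [0.04, 1.071, -0.07]
ft_force: [0.1, -0.2, -3.4]
opening: 0.019
```

```bash
python3 rec.py; cat > rim.py <<'E'
from ik import *
print(gap(W(OW,YW,-.058,.06,.186),trot(YW,np.radians(28.64))))
p,d=snap('wrist'); f=load('wrist'); P=cloud(f)
s=robot.read_state(); Rc=R.from_rotvec(s['tool_rot']).as_matrix(); T=trot(np.arctan2(-Rc[0,1],Rc[1,1]),0); L=(P-s['ee_pos'])@T
m=(L[...,0]<.1135)&(L[...,0]>.1)&(abs(L[...,1])<.075)&(L[...,2]>.03)&(L[...,2]<.14)&(abs(L[...,1])>.018)
q=L[m]; print('rim pts',len(q),'fwd dist TCP->front rim',np.percentile(q[:,2],[1,5,20]).round(4),'lat',np.percentile(q[:,1],[1,99]).round(4))
E
python3 rim.py
```

```text
15.25 q [-0.547  0.309  0.979  2.212 -1.03   0.448  2.723] p [ 0.53   -0.1652  0.1857] yaw -4.42 lean 28.63 roll -0.07 F [ 0.1 -0.2 -3.4] op 0.019
(array([ 0.005, -0.003,  0.029]), array([ 0.003, -0.002,  0.012]))
rim pts 5172 fwd dist TCP->front rim [0.0567 0.0581 0.0722] lat [-0.0646  0.0608]
```

>>> step_arm:
  rows:
    - [0,0.016,0,0.029,0,0,0]
    - [0,0,0,0,0,0,0]

```text
time_s: 15.5
ee_pos: [0.531, -0.1653, 0.1857]
tool_rot: [0.04, 1.071, -0.07]
ft_force: [0.3, -0.3, -3.7]
opening: 0.0187
```

```bash
python3 rec.py; python3 rim.py
```

```text
15.5 q [-0.546  0.312  0.977  2.21  -1.031  0.449  2.723] p [ 0.531  -0.1653  0.1857] yaw -4.42 lean 28.63 roll -0.07 F [ 0.3 -0.3 -3.7] op 0.0187
(array([-0.011, -0.002, -0.001]), array([ 0.003, -0.002,  0.012]))
rim pts 5278 fwd dist TCP->front rim [0.0557 0.057  0.0713] lat [-0.0647  0.0607]
```

>>> step_arm:
  rows:
    - [0,0.016,0,0.029,0,0,0]
    - [0,0,0,0,0,0,0]
    - [0,-0.058,0,0.032,0,0,0]
    - [0,-0.058,0,0.032,0,0,0]
    - [0,0,0,0,0,0,0]
  newtons: 120

```text
time_s: 16.05
ee_pos: [0.532, -0.1654, 0.19]
tool_rot: [0.04, 1.07, -0.07]
ft_force: [0.7, 0.1, -3.6]
opening: 0.0188
```

```bash
python3 rec.py; python3 rim.py
```

```text
16.05 q [-0.561  0.307  0.993  2.205 -1.012  0.456  2.703] p [ 0.532  -0.1654  0.19  ] yaw -4.42 lean 28.65 roll -0.07 F [ 0.7  0.1 -3.6] op 0.0188
(array([ 0.098, -0.002, -0.101]), array([0.003, 0.002, 0.011]))
rim pts 5534 fwd dist TCP->front rim [0.055  0.0564 0.0707] lat [-0.0648  0.0607]
```

>>> step_arm:
  rows:
    - [0,-0.058,0,0.032,0,0,0]
    - [0,-0.088,0,0.048,0,0,0]
    - [0,-0.088,0,0.048,0,0,0]
    - [0,-0.088,0,0.048,0,0,0]
    - [0,-0.088,0,0.048,0,0,0]

```text
time_s: 16.6
ee_pos: [0.5319, -0.1653, 0.204]
tool_rot: [0.04, 1.071, -0.07]
ft_force: [0.7, -0.0, -3.3]
opening: 0.0185
```

>>> step_arm:
  rows:
    - [0,-0.088,0,0.048,0,0,0]
    - [0,0,0,0,0,0,0]
    - [0,0,0,0,0,0,0]
    - [0,0,0,0,0,0,0]

```text
time_s: 17.0
ee_pos: [0.5318, -0.1653, 0.2066]
tool_rot: [0.04, 1.071, -0.07]
ft_force: [0.1, 0.3, -4.1]
opening: 0.019
```

```bash
python3 rec.py; python3 rim.py; python3 - <<'E'
from h import *
f=load('wrist'); save('w5',f['p'],1.5)
s=robot.read_state(); Rc=R.from_rotvec(s['tool_rot']).as_matrix(); T=trot(np.arctan2(-Rc[0,1],Rc[1,1]),0); L=(cloud(f)-s['ee_pos'])@T
m=(L[...,0]<.125)&(L[...,0]>.1)&(abs(L[...,1]+.002)<.042)&(L[...,2]>.07)&(L[...,2]<.14); b=L[m]
A=np.c_[b[:,1:],np.ones(len(b))]; k=np.linalg.lstsq(A,b[:,0],rcond=None)[0]; print('slide plane deg',np.degrees(k[:2]))
E
```

```text
17.0 q [-0.626  0.283  1.062  2.192 -0.928  0.479  2.624] p [ 0.5318 -0.1653  0.2066] yaw -4.41 lean 28.62 roll -0.07 F [ 0.1  0.3 -4.1] op 0.019
(array([ 0.585, -0.004, -0.359]), array([ 0.003, -0.004,  0.011]))
rim pts 5386 fwd dist TCP->front rim [0.0548 0.0562 0.0705] lat [-0.0646  0.0608]
slide plane deg [ 0.09223859 -0.38988123]
```

View pics/w5.png

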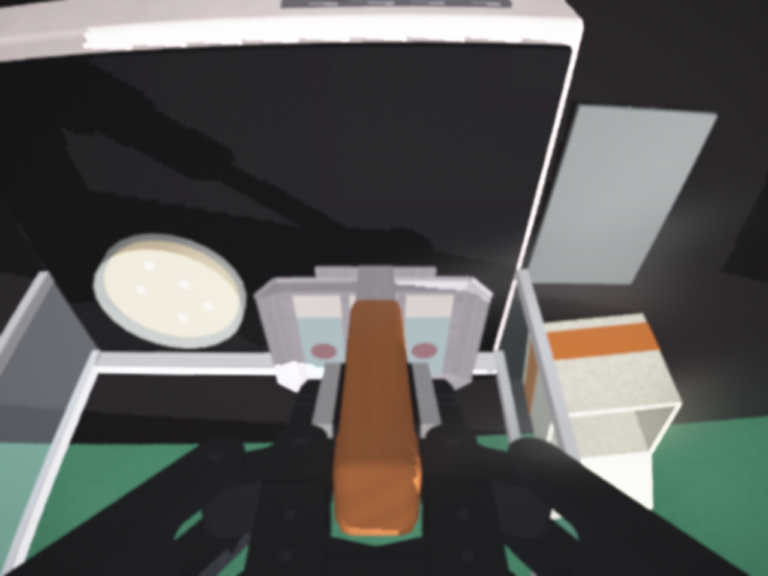

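The tray is level and fully on the blade. Its rim spans 255–490, centred at about 373, with the heel at y=270. I'm planning the withdrawal and the transfer to the rack.

```bash
cat >> ik.py <<'E'
YR=np.radians(2.75); OS=(.6435,.2545); LE=np.radians(28.63)
E
python3 - <<'E'
from ik import *
q0=robot.read_state()['q']
for n,p,yaw in [('A',W(OW,YW,-.2,.06,.21),YW),('A2',W(OW,YW,-.18,.06,.25),YW),('B',np.array([.43,-.02,.29]),0),('B2',np.array([.46,0,.29]),0),('C0',W(OS,YR,-.16,0,.28),YR),('C',W(OS,YR,-.113,.002,.21),YR),('D',W(OS,YR,-.113,.002,.165),YR),('E',W(OS,YR,-.24,.002,.165),YR),('F',np.array([.52,-.01,.125]),np.radians(-5))]:
    s=iks(p,trot(yaw,LE),40); m=[min(np.minimum(q-lo,hi-q)) for q in s]; o=np.argsort(m)[::-1][:1]
    print(n,p.round(3),len(s),*[(round(m[i],2),s[i].round(2).tolist()) for i in o])
plan(W(OW,YW,-.2,.06,.212),trot(YW,LE),20)
f=load('top'); 
for u,v in [(277,258),(262,262),(282,256),(359,258),(360,270),(137,163),(135,160)]: print(u,v,pt(f,u,v).round(3))
E
```

```text
A [ 0.389 -0.154  0.21 ] 19 (np.float64(0.16), [1.59, -0.15, -1.08, 2.41, -0.8, 0.46, 2.65])
A2 [ 0.409 -0.156  0.25 ] 18 (np.float64(0.23), [0.96, -0.14, -0.52, 2.34, -0.51, 0.5, 2.32])
B [ 0.43 -0.02  0.29] 18 (np.float64(0.16), [0.19, -0.23, -0.19, 2.32, -0.08, 0.55, 1.62])
B2 [0.46 0.   0.29] 19 (np.float64(0.23), [0.17, -0.16, -0.24, 2.27, -0.0, 0.53, 1.5])
C0 [0.484 0.247 0.28 ] 21 (np.float64(0.48), [0.0, 0.09, -0.71, 2.08, 0.59, 0.67, 0.52])
C [0.531 0.251 0.21 ] 21 (np.float64(0.43), [0.02, 0.3, -0.74, 2.06, 0.91, 0.62, 0.27])
D [0.531 0.251 0.165] 21 (np.float64(0.38), [0.13, 0.44, -0.89, 2.09, 1.18, 0.66, 0.04])
E [0.404 0.245 0.165] 21 (np.float64(0.25), [0.08, 0.23, -0.96, 2.32, 1.11, 0.6, -0.13])
F [ 0.52  -0.01   0.125] 18 (np.float64(0.25), [0.81, 0.44, -1.02, 2.29, 1.43, 0.45, 0.13])
[-0.12, -0.0, -0.2] [0.0, -0.0, 0.0]
[-0.12, -0.0, -0.2] [0.0, -0.0, 0.0]
[-0.12, -0.0, -0.2] [0.0, -0.0, 0.0]
[-0.12, -0.0, -0.2] [0.0, -0.0, 0.0]
[-0.12, -0.0, -0.2] [0.0, -0.0, 0.0]
[-0.12, -0.0, -0.2] [0.0, -0.0, 0.0]
[-0.12, -0.0, -0.2] [0.0, -0.0, 0.0]
[-0.12, -0.0, -0.2] [0.0, -0.0, 0.0]
[-0.12, -0.0, -0.2] [0.0, -0.0, 0.0]
[-0.12, -0.0, -0.2] [0.0, -0.0, 0.0]
[-0.12, -0.0, -0.2] [0.0, -0.0, 0.0]
[-0.12, -0.0, -0.2] [0.0, -0.0, 0.0]
[-0.12, -0.0, -0.2] [0.0, -0.0, 0.0]
[-0.12, -0.0, -0.2] [0.0, -0.0, 0.0]
[-0.12, -0.0, -0.2] [0.0, -0.0, 0.0]
[-0.12, -0.0, -0.2] [0.0, -0.0, 0.0]
[-0.12, -0.0, -0.2] [0.0, -0.0, 0.0]
[-0.12, -0.0, -0.2] [0.0, -0.0, 0.0]
[-0.12, -0.0, -0.2] [0.0, -0.0, 0.0]
[-0.12, -0.0, -0.2] [0.0, -0.0, 0.0]
277 258 [ 0.382 -0.02   0.152]
262 262 [0.364 0.02  0.074]
282 256 [ 0.373 -0.041 -0.003]
359 258 [ 0.379 -0.241  0.152]
360 270 [ 0.338 -0.258  0.08 ]
137 163 [0.649 0.369 0.107]
135 160 [0.657 0.373 0.116]
```

>>> step_arm:
  rows:
    - [0,-0.048,0,-0.088,0,0,0]
    - [0,-0.08,0,-0.146,0,0,0]
    - [0,-0.112,0,-0.205,0,0,0]
    - [0,-0.128,0,-0.234,0,0,0]
    - [0,-0.128,0,-0.234,0,0,0]

```text
time_s: 17.55
ee_pos: [0.5001, -0.1629, 0.2066]
tool_rot: [0.041, 1.071, -0.07]
ft_force: [0.4, -0.2, -2.9]
opening: 0.0192
```

>>> step_arm:
  rows:
    - [0,-0.128,0,-0.234,0,0,0]
    - [0,-0.128,0,-0.234,0,0,0]
    - [0,-0.128,0,-0.234,0,0,0]
    - [0,-0.128,0,-0.234,0,0,0]
    - [0,-0.128,0,-0.234,0,0,0]

```text
time_s: 18.05
ee_pos: [0.4604, -0.1597, 0.2066]
tool_rot: [0.041, 1.071, -0.07]
ft_force: [-0.4, -0.3, -3.7]
opening: 0.0186
```

>>> step_arm:
  rows:
    - [0,-0.128,0,-0.234,0,0,0]
    - [0,-0.128,0,-0.234,0,0,0]
    - [0,-0.112,0,-0.205,0,0,0]
    - [0,-0.08,0,-0.146,0,0,0]
    - [0,-0.048,0,-0.088,0,0,0]

```text
time_s: 18.55
ee_pos: [0.4295, -0.1572, 0.2067]
tool_rot: [0.041, 1.07, -0.069]
ft_force: [0.6, 0.3, -3.4]
opening: 0.0188
```

```bash
python3 rec.py; python3 rim.py; python3 - <<'E'
from ik import *
A=(W(OW,YW,-.19,.06,.235),trot(YW,LE)); B=(np.array([.44,0,.285]),trot(0,LE))
print(A[0]);plan(*A,4);plan(*B,18,*A)
E
```

```text
18.55 q [-0.737 -0.109  1.084  2.394 -0.133  0.32   1.978] p [ 0.4295 -0.1572  0.2067] yaw -4.41 lean 28.66 roll 0.01 F [ 0.6  0.3 -3.4] op 0.0188
(array([ 2.23 , -0.011,  2.639]), array([-0.002,  0.003, -0.001]))
rim pts 5549 fwd dist TCP->front rim [0.0551 0.0567 0.071 ] lat [-0.0644  0.061 ]
[ 0.39916312 -0.15520022  0.235     ]
[-0.33, -0.0, -0.11] [-0.0, 0.0, 0.0]
[-0.33, -0.0, -0.11] [-0.0, 0.0, 0.0]
[-0.33, -0.0, -0.11] [-0.0, 0.0, 0.0]
[-0.33, -0.0, -0.11] [-0.0, 0.0, 0.0]
[-0.06, 0.29, 0.09] [-0.04, 0.0, 0.02]
[-0.06, 0.29, 0.09] [-0.04, 0.0, 0.02]
[-0.05, 0.29, 0.09] [-0.04, 0.0, 0.02]
[-0.05, 0.29, 0.09] [-0.04, 0.0, 0.02]
[-0.05, 0.29, 0.1] [-0.04, 0.0, 0.02]
[-0.05, 0.29, 0.1] [-0.04, 0.0, 0.02]
[-0.05, 0.29, 0.1] [-0.04, 0.0, 0.02]
[-0.05, 0.29, 0.1] [-0.04, 0.0, 0.02]
[-0.05, 0.29, 0.1] [-0.04, 0.0, 0.02]
[-0.05, 0.29, 0.1] [-0.04, 0.0, 0.02]
[-0.05, 0.29, 0.1] [-0.04, 0.0, 0.02]
[-0.05, 0.29, 0.1] [-0.04, 0.0, 0.02]
[-0.05, 0.29, 0.1] [-0.04, 0.0, 0.02]
[-0.05, 0.29, 0.11] [-0.04, 0.0, 0.02]
[-0.05, 0.29, 0.11] [-0.04, 0.0, 0.02]
[-0.05, 0.29, 0.11] [-0.04, 0.0, 0.02]
[-0.05, 0.29, 0.11] [-0.04, 0.0, 0.02]
[-0.05, 0.29, 0.11] [-0.04, 0.0, 0.02]
```

>>> step_arm:
  rows:
    - [0,-0.2,0,-0.06,0,0,0]
    - [0,-0.28,0,-0.09,0,0,0]
    - [0,-0.34,0,-0.11,0,0,0]
    - [0,-0.3,0,-0.1,0,0,0]
    - [0,-0.2,0,-0.08,0,0,0]

```text
time_s: 19.1
ee_pos: [0.3993, -0.1552, 0.2355]
tool_rot: [0.041, 1.07, -0.071]
ft_force: [0.1, 0.5, -4.2]
opening: 0.0185
```

>>> step_arm:
  rows:
    - [0,-0.03,0.1,0.04,-0.03,0,0.01]
    - [0,-0.05,0.2,0.08,-0.04,0,0.02]
    - [0,-0.05,0.29,0.09,-0.04,0,0.02]
    - [0,-0.05,0.29,0.09,-0.04,0,0.02]
    - [0,-0.05,0.29,0.09,-0.04,0,0.02]

```text
time_s: 19.6
ee_pos: [0.4094, -0.1195, 0.2466]
tool_rot: [0.027, 1.072, -0.05]
ft_force: [-0.7, 0.2, -3.9]
opening: 0.0188
```

>>> step_arm:
  rows:
    - [0,-0.05,0.29,0.1,-0.04,0,0.02]
    - [0,-0.05,0.29,0.1,-0.04,0,0.02]
    - [0,-0.05,0.29,0.1,-0.04,0,0.02]
    - [0,-0.05,0.29,0.1,-0.04,0,0.02]
    - [0,-0.05,0.29,0.1,-0.04,0,0.02]

```text
time_s: 20.1
ee_pos: [0.4208, -0.0766, 0.2605]
tool_rot: [0.014, 1.072, -0.03]
ft_force: [0.0, 1.2, -4.3]
opening: 0.0186
```

>>> step_arm:
  rows:
    - [0,-0.05,0.29,0.1,-0.04,0,0.02]
    - [0,-0.05,0.29,0.1,-0.04,0,0.02]
    - [0,-0.05,0.29,0.1,-0.04,0,0.02]
    - [0,-0.05,0.29,0.1,-0.04,0,0.02]
    - [0,-0.05,0.29,0.1,-0.04,0,0.02]

```text
time_s: 20.6
ee_pos: [0.4313, -0.0334, 0.2743]
tool_rot: [0.001, 1.071, -0.009]
ft_force: [-0.5, 0.4, -2.9]
opening: 0.0188
```

```bash
python3 rec.py; python3 rim.py; python3 - <<'E'
from ik import *
C=(W(OS,YR,-.17,.002,.265),trot(YR,LE))
print(C[0]);plan(*C,26)
E
```

```text
20.6 q [-0.43  -0.246  0.372  2.356  0.236  0.527  1.343] p [ 0.4313 -0.0334  0.2743] yaw -0.46 lean 28.62 roll -0.24 F [-0.5  0.4 -2.9] op 0.0188
(array([ 4.206, -4.359,  1.523]), array([ 0.595, -0.002, -0.28 ]))
rim pts 4767 fwd dist TCP->front rim [0.0544 0.0557 0.0693] lat [-0.0664  0.0592]
[0.47359982 0.24834141 0.265     ]
[0.03, 0.36, 0.04] [-0.02, 0.0, 0.01]
[0.03, 0.36, 0.04] [-0.02, 0.0, 0.01]
[0.04, 0.36, 0.04] [-0.02, 0.0, 0.01]
[0.04, 0.36, 0.04] [-0.02, 0.0, 0.01]
[0.04, 0.36, 0.04] [-0.02, 0.0, 0.01]
[0.04, 0.36, 0.04] [-0.02, 0.0, 0.01]
[0.04, 0.36, 0.04] [-0.02, 0.0, 0.01]
[0.04, 0.36, 0.04] [-0.02, 0.0, 0.01]
[0.04, 0.36, 0.04] [-0.02, 0.0, 0.01]
[0.04, 0.36, 0.05] [-0.02, 0.0, 0.01]
[0.04, 0.36, 0.05] [-0.02, 0.0, 0.01]
[0.04, 0.36, 0.05] [-0.02, 0.0, 0.01]
[0.04, 0.36, 0.05] [-0.02, 0.0, 0.01]
[0.04, 0.36, 0.05] [-0.02, 0.0, 0.01]
[0.04, 0.36, 0.05] [-0.02, 0.0, 0.01]
[0.04, 0.36, 0.05] [-0.02, 0.0, 0.01]
[0.04, 0.36, 0.05] [-0.02, 0.0, 0.01]
[0.04, 0.36, 0.05] [-0.02, 0.0, 0.01]
[0.04, 0.36, 0.05] [-0.02, 0.0, 0.01]
[0.04, 0.36, 0.05] [-0.02, 0.0, 0.01]
[0.04, 0.36, 0.05] [-0.02, 0.0, 0.01]
[0.04, 0.36, 0.05] [-0.02, 0.0, 0.01]
[0.04, 0.36, 0.05] [-0.02, 0.0, 0.01]
[0.04, 0.36, 0.05] [-0.02, 0.0, 0.01]
[0.04, 0.36, 0.05] [-0.02, 0.0, 0.01]
[0.04, 0.36, 0.06] [-0.02, 0.0, 0.01]
```

>>> step_arm:
  rows:
    - [0,0.03,0.33,0.04,-0.02,0,0.01]
    - [0,0.03,0.36,0.04,-0.02,0,0.01]
    - [0,0.04,0.36,0.04,-0.02,0,0.01]
    - [0,0.04,0.36,0.04,-0.02,0,0.01]
    - [0,0.04,0.36,0.04,-0.02,0,0.01]

```text
time_s: 21.15
ee_pos: [0.4392, 0.0194, 0.2719]
tool_rot: [-0.006, 1.071, 0.001]
ft_force: [0.6, -0.6, -2.9]
opening: 0.0186
```

>>> step_arm:
  rows:
    - [0,0.04,0.36,0.04,-0.02,0,0.01]
    - [0,0.04,0.36,0.04,-0.02,0,0.01]
    - [0,0.04,0.36,0.04,-0.02,0,0.01]
    - [0,0.04,0.36,0.04,-0.02,0,0.01]
    - [0,0.04,0.36,0.05,-0.02,0,0.01]

```text
time_s: 21.65
ee_pos: [0.4471, 0.0735, 0.2694]
tool_rot: [-0.013, 1.072, 0.011]
ft_force: [-1.1, -0.7, -4.0]
opening: 0.0187
```

>>> step_arm:
  rows:
    - [0,0.04,0.36,0.05,-0.02,0,0.01]
    - [0,0.04,0.36,0.05,-0.02,0,0.01]
    - [0,0.04,0.36,0.05,-0.02,0,0.01]
    - [0,0.04,0.36,0.05,-0.02,0,0.01]
    - [0,0.04,0.36,0.05,-0.02,0,0.01]

```text
time_s: 22.15
ee_pos: [0.4556, 0.1278, 0.2675]
tool_rot: [-0.019, 1.071, 0.021]
ft_force: [-0.1, 0.2, -3.5]
opening: 0.0185
```

>>> step_arm:
  rows:
    - [0,0.04,0.36,0.05,-0.02,0,0.01]
    - [0,0.04,0.36,0.05,-0.02,0,0.01]
    - [0,0.04,0.36,0.05,-0.02,0,0.01]
    - [0,0.04,0.36,0.05,-0.02,0,0.01]
    - [0,0.04,0.36,0.05,-0.02,0,0.01]

```text
time_s: 22.65
ee_pos: [0.4634, 0.1822, 0.2655]
tool_rot: [-0.026, 1.071, 0.032]
ft_force: [0.3, -0.1, -3.2]
opening: 0.0187
```

>>> step_arm:
  rows:
    - [0,0.04,0.36,0.05,-0.02,0,0.01]
    - [0,0.04,0.36,0.05,-0.02,0,0.01]
    - [0,0.03,0.3,0.04,-0.02,0,0.01]
    - [0,0.02,0.2,0.03,-0.02,0,0.01]
    - [0,0,0,0,0,0,0]

```text
time_s: 23.15
ee_pos: [0.4681, 0.219, 0.2642]
tool_rot: [-0.032, 1.071, 0.041]
ft_force: [0.5, -0.5, -4.0]
opening: 0.0183
```

```bash
python3 rec.py; python3 rim.py; python3 - <<'E'
from ik import *
print(gap(W(OS,YR,-.17,.002,.265),trot(YR,LE)))
f=load('wrist'); save('w6',f['p'],1.5); P=cloud(f)
p,d=snap('top'); save('t6',p[100:230,130:300],4.4)
Z=P[...,2]; X,Y=P[...,0],P[...,1]
m=((Z>.06)&(Z<.07)&(X>.44)&(Y>.1)&(Y<.36)).astype(np.uint8)
n,l,s,c=cv2.connectedComponentsWithStats(m)
for i in sorted(range(1,n),key=lambda i:-s[i,4])[:4]:
    q=P[l==i]; print(s[i,4],cv2.minAreaRect((q[:,:2]*1000).astype(np.float32)),np.median(q[:,2]))
E
```

```text
23.15 q [-0.568  0.022 -0.086  2.169  0.519  0.596  0.586] p [0.4681 0.219  0.2642] yaw 2.8 lean 28.6 roll -0.35 F [ 0.5 -0.5 -4. ] op 0.0183
(array([ 3.0590e+00, -1.2882e+01, -3.0000e-03]), array([ 1.081, -0.004, -0.523]))
rim pts 5314 fwd dist TCP->front rim [0.0548 0.0563 0.0705] lat [-0.0646  0.0609]
(array([0.082, 0.989, 0.22 ]), array([ 0.03 , -0.007,  0.053]))
3040 ((606.989013671875, 307.62060546875), (207.40135192871094, 36.707889556884766), 1.843564748764038) 0.0655175168000697
2437 ((560.9207763671875, 188.94346618652344), (105.6149673461914, 34.96185302734375), 4.504337310791016) 0.06554759556735185
98 ((652.7815551757812, 354.4576110839844), (5.221836566925049, 31.71182632446289), 79.64971923828125) 0.06529435671107678
31 ((1234.4429931640625, 319.2177734375), (26.727741241455078, 4.959795951843262), 83.8584213256836) 0.06683565762148863
```

View pics/w6.png

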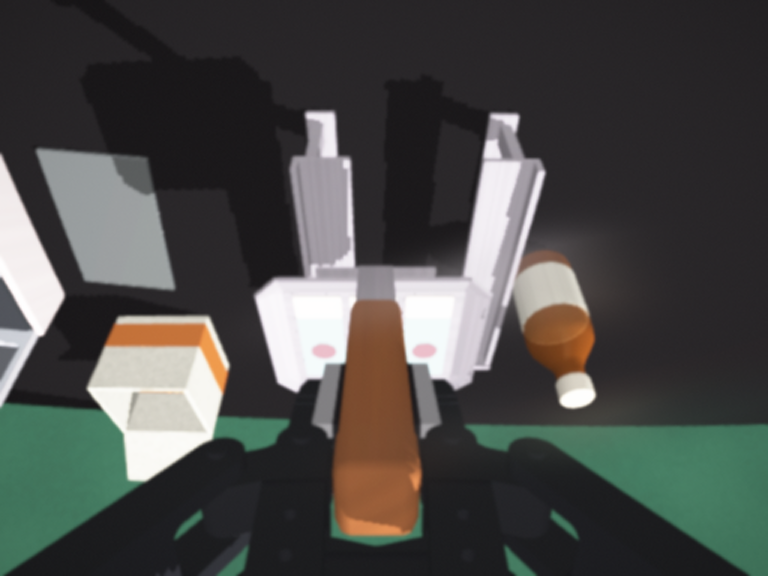

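The runners are at x≈352 and 465–540 in the picture, so I still need about 28 mm towards +y. I'll move over and then measure the runners' inner edges in the tool frame.

>>> step_arm:
  rows:
    - [0,0.02,0.2,0.04,0.01,0,0.01]
    - [0,0.02,0.3,0.06,0.01,0,0.01]
    - [0,0.02,0.25,0.06,0.01,0,0.01]
    - [0,0.02,0.18,0.06,0,0,0.02]
    - [0,0,0,0,0,0,0]

```text
time_s: 23.75
ee_pos: [0.4739, 0.2474, 0.2652]
tool_rot: [-0.026, 1.071, 0.044]
ft_force: [1.3, -1.3, -3.2]
opening: 0.0183
```

```bash
python3 rec.py; cat > rack.py <<'E'
from ik import *
s=robot.read_state(); Rc=R.from_rotvec(s['tool_rot']).as_matrix(); yw=np.arctan2(-Rc[0,1],Rc[1,1]); T=trot(yw,0); B=[]
snap('wrist'); P=cloud(load('wrist')); L=(P-s['ee_pos'])@T
zz=P[...,2]; m=(zz>.058)&(zz<.072)
l=L[m]
for x0 in np.arange(-.05,.1,.01):
    q=l[abs(l[:,2]-x0)<.005]; a=q[(q[:,1]<-.02)&(q[:,1]>-.12)][:,1]; b=q[(q[:,1]>.02)&(q[:,1]<.12)][:,1]
    print(round(x0,2),len(a),len(b),*(np.percentile(a,[1,98]).round(4) if len(a)>15 else ['-']),*(np.percentile(b,[2,99]).round(4) if len(b)>15 else ['-']))
E
python3 rack.py; python3 rim.py|tail -1
```

```text
23.75 q [-0.594  0.059 -0.105  2.127  0.538  0.615  0.531] p [0.4739 0.2474 0.2652] yaw 2.78 lean 28.6 roll 0.01 F [ 1.3 -1.3 -3.2] op 0.0183
-0.05 0 0 - -
-0.04 0 0 - -
-0.03 0 0 - -
-0.02 0 0 - -
-0.01 0 0 - -
0.0 0 0 - -
0.01 0 0 - -
0.02 0 0 - -
0.03 169 163 -0.0824 -0.0465 0.0387 0.0734
0.04 333 322 -0.0785 -0.0466 0.0383 0.0698
0.05 318 318 -0.0784 -0.0468 0.0381 0.0696
0.06 289 289 -0.0784 -0.0468 0.0383 0.0694
0.07 281 275 -0.0782 -0.0468 0.0382 0.0701
0.08 257 263 -0.0781 -0.0466 0.0379 0.0703
0.09 246 249 -0.078 -0.0467 0.0379 0.0701
0.1 226 228 -0.0788 -0.0467 0.0379 0.07
rim pts 5321 fwd dist TCP->front rim [0.0548 0.0561 0.0704] lat [-0.0642  0.0613]
```

>>> step_arm:
  rows:
    - [0,0.06,-0.01,0.11,0,0,0]
    - [0,0.1,-0.02,0.18,0,0,0]
    - [0,0.13,-0.02,0.24,0,0,0]
    - [0,0.13,-0.02,0.24,0,0,0]
    - [0,0.13,-0.02,0.24,0,0,0]

```text
time_s: 24.35
ee_pos: [0.5092, 0.2452, 0.2652]
tool_rot: [-0.025, 1.071, 0.042]
ft_force: [0.5, 0.4, -3.9]
opening: 0.0186
```

>>> step_arm:
  rows:
    - [0,0.13,-0.02,0.24,0,0,0]
    - [0,0.11,0,0.2,0,0,0]
    - [0,0.08,0,0.14,0,0,0]
    - [0,0.04,0,0.08,0,0,0]
    - [0,0,0,0,0,0,0]

```text
time_s: 24.85
ee_pos: [0.531, 0.2459, 0.2652]
tool_rot: [-0.026, 1.072, 0.043]
ft_force: [-0.3, -0.6, -2.8]
opening: 0.0186
```

>>> step_arm:
  rows:
    - [0,0.1,0,-0.055,0,0,0]
    - [0,0.2,0,-0.11,0,0,0]
    - [0,0.24,0,-0.13,0,0,0]
    - [0,0.24,0,-0.13,0,0,0]
    - [0,0.24,0,-0.13,0,0,0]

```text
time_s: 25.35
ee_pos: [0.5307, 0.2458, 0.2294]
tool_rot: [-0.026, 1.072, 0.043]
ft_force: [-0.3, -0.0, -2.6]
opening: 0.0186
```

>>> step_arm:
  rows:
    - [0,0.24,0,-0.13,0,0,0]
    - [0,0.2,0,-0.11,0,0,0]
    - [0,0.15,0,-0.08,0,0,0]
    - [0,0.06,0,-0.033,0,0,0]
    - [0,0,0,0,0,0,0]

```text
time_s: 25.85
ee_pos: [0.5309, 0.2459, 0.208]
tool_rot: [-0.026, 1.072, 0.043]
ft_force: [0.6, 0.1, -3.6]
opening: 0.019
```

```bash
python3 rec.py; python3 rack.py|head -9; python3 rim.py|tail -1; python3 - <<'E'
from ik import *
print(gap(W(OS,YR,-.113,.002,.190),trot(YR,LE)))
f=load('wrist'); save('w7',f['p'],1.5)
E
```

```text
25.85 q [-0.578  0.226 -0.04   2.085  0.616  0.478  0.501] p [0.5309 0.2459 0.208 ] yaw 2.73 lean 28.59 roll -0.01 F [ 0.6  0.1 -3.6] op 0.019
-0.05 0 0 - -
-0.04 0 0 - -
-0.03 0 0 - -
-0.02 780 733 -0.0774 -0.0423 0.0421 0.0772
-0.01 624 617 -0.0743 -0.042 0.0419 0.0742
0.0 559 569 -0.0741 -0.0419 0.0418 0.074
0.01 518 512 -0.0745 -0.042 0.0424 0.0744
0.02 487 480 -0.0745 -0.0424 0.0422 0.0743
0.03 445 447 -0.0743 -0.0424 0.0424 0.0742
rim pts 5116 fwd dist TCP->front rim [0.0547 0.0559 0.07  ] lat [-0.0647  0.0609]
(array([ 0.538,  0.172, -0.304]), array([-0.004, -0.002,  0.001]))
```

View pics/w7.png

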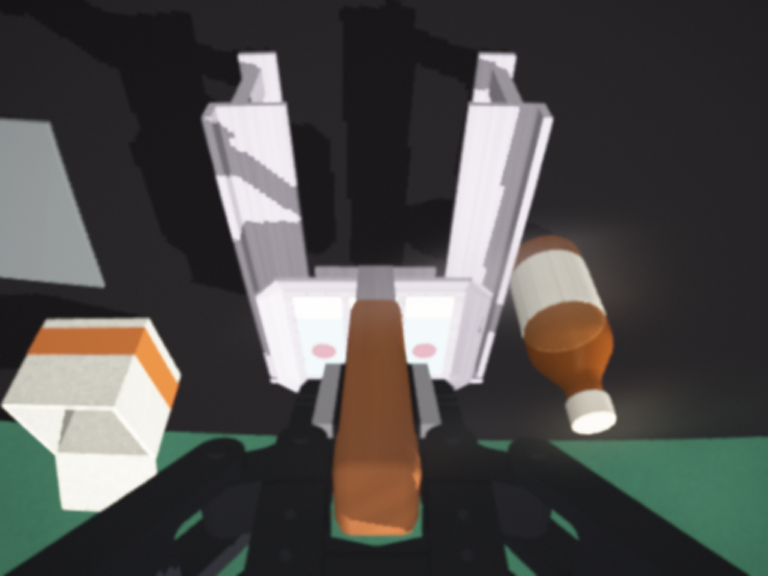

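The blade is centred between the runners, with inner edges at ±42 mm in the tool frame. I'm lowering slowly.

>>> step_arm:
  rows:
    - [0,0.1,0,-0.055,0,0,0]
    - [0,0.14,0,-0.078,0,0,0]
    - [0,0.14,0,-0.078,0,0,0]
    - [0,0.12,0,-0.064,0,0,0]
    - [0,0.06,0,-0.032,0,0,0]

```text
time_s: 26.45
ee_pos: [0.5307, 0.2458, 0.1885]
tool_rot: [-0.026, 1.072, 0.043]
ft_force: [-1.0, -0.7, -4.1]
opening: 0.0188
```

>>> step_arm:
  rows:
    - [0,0.03,0,-0.016,0,0,0]
    - [0,0.03,0,-0.016,0,0,0]
    - [0,0.03,0,-0.016,0,0,0]
    - [0,0.03,0,-0.016,0,0,0]
    - [0,0.03,0,-0.016,0,0,0]

```text
time_s: 26.95
ee_pos: [0.531, 0.2459, 0.184]
tool_rot: [-0.025, 1.071, 0.043]
ft_force: [0.6, 0.2, -4.2]
opening: 0.0188
```

>>> step_arm:
  rows:
    - [0,0.03,0,-0.016,0,0,0]
    - [0,0.03,0,-0.016,0,0,0]
    - [0,0.03,0,-0.016,0,0,0]
    - [0,0.03,0,-0.016,0,0,0]
    - [0,0.03,0,-0.016,0,0,0]

```text
time_s: 27.45
ee_pos: [0.5311, 0.2459, 0.1789]
tool_rot: [-0.025, 1.071, 0.043]
ft_force: [-0.6, -0.4, -0.9]
opening: 0.0187
```

```bash
python3 rec.py; python3 rim.py|tail -1
```

```text
27.45 q [-0.608  0.272 -0.006  2.108  0.691  0.418  0.415] p [0.5311 0.2459 0.1789] yaw 2.73 lean 28.62 roll 0.01 F [-0.6 -0.4 -0.9] op 0.0187
rim pts 9377 fwd dist TCP->front rim [0.0314 0.0368 0.0553] lat [-0.0742  0.0742]
```

>>> step_arm:
  rows:
    - [0,0.06,0,-0.032,0,0,0]
    - [0,0.09,0,-0.048,0,0,0]
    - [0,0.12,0,-0.064,0,0,0]
    - [0,0.09,0,-0.048,0,0,0]
    - [0,0,0,0,0,0,0]

```text
time_s: 28.0
ee_pos: [0.5309, 0.2458, 0.166]
tool_rot: [-0.026, 1.072, 0.043]
ft_force: [1.5, -0.1, -2.4]
opening: 0.0189
```

>>> step_arm:
  rows:
    - [0,-0.03,0,-0.06,0,0,0]
    - [0,-0.08,0,-0.146,0,0,0]
    - [0,-0.16,0,-0.293,0,0,0]
    - [0,-0.16,0,-0.293,0,0,0]
    - [0,0,0,0,0,0,0]

```text
time_s: 28.5
ee_pos: [0.5026, 0.2447, 0.1666]
tool_rot: [-0.026, 1.072, 0.044]
ft_force: [0.8, 0.4, -1.5]
opening: 0.0183
```

```bash
python3 rec.py; python3 rim.py|tail -1
```

```text
28.5 q [-0.669  0.254  0.023  2.173  0.761  0.394  0.308] p [0.5026 0.2447 0.1666] yaw 2.79 lean 28.58 roll -0.01 F [ 0.8  0.4 -1.5] op 0.0183
rim pts 5133 fwd dist TCP->front rim [0.0305 0.0326 0.0412] lat [-0.0743  0.0734]
```

>>> step_arm:
  rows:
    - [0,-0.1,0,-0.18,0,0,0]
    - [0,-0.17,0,-0.31,0,0,0]
    - [0,-0.2,0,-0.36,0,0,0]
    - [0,-0.2,0,-0.36,0,0,0]
    - [0,-0.2,0,-0.36,0,0,0]

```text
time_s: 29.05
ee_pos: [0.4493, 0.2419, 0.1669]
tool_rot: [-0.026, 1.071, 0.043]
ft_force: [-0.0, 0.7, -2.3]
opening: 0.0188
```

>>> step_arm:
  rows:
    - [0,-0.2,0,-0.36,0,0,0]
    - [0,-0.2,0,-0.36,0,0,0]
    - [0,-0.15,0,-0.27,0,0,0]
    - [0,-0.08,0,-0.15,0,0,0]
    - [0,0,0,0,0,0,0]

```text
time_s: 29.55
ee_pos: [0.4108, 0.2403, 0.1672]
tool_rot: [-0.026, 1.071, 0.043]
ft_force: [0.3, 1.3, -2.3]
opening: 0.0189
```

```bash
python3 rec.py; python3 - <<'E'
from ik import *
p0=robot.read_state()['ee_pos']; ym=np.radians(-3); M=np.array([.6224,-.008])
A=(np.array([p0[0]+.01,p0[1],.27]),trot(YR,LE)); B=(np.array([.47,.02,.26]),trot(0,LE))
T=W(M,ym,-.0979,.0005,.124); C=(T+[0,0,.04],trot(ym,LE))
print(T); plan(*A,5); print(); plan(*B,10,*A); print(); plan(*C,5,*B)
p,d=snap('top'); save('t8',p[115:235,130:330],3.8)
E
```

```text
29.55 q [-0.804  0.126  0.011  2.339  0.865  0.439  0.074] p [0.4108 0.2403 0.1672] yaw 2.76 lean 28.6 roll 0.0 F [ 0.3  1.3 -2.3] op 0.0189
[ 0.52466034 -0.002377    0.124     ]
[-0.57, -0.0, 0.39] [0.0, -0.0, -0.0]
[-0.57, -0.0, 0.39] [0.0, -0.0, -0.0]
[-0.57, -0.0, 0.39] [0.0, -0.0, -0.0]
[-0.57, -0.0, 0.39] [0.0, -0.0, -0.0]
[-0.57, -0.0, 0.39] [0.0, -0.0, -0.0]

[0.09, -0.74, 0.1] [0.04, -0.0, -0.02]
[0.09, -0.74, 0.1] [0.04, -0.0, -0.02]
[0.09, -0.74, 0.1] [0.04, -0.0, -0.02]
[0.1, -0.74, 0.11] [0.04, -0.0, -0.02]
[0.1, -0.74, 0.11] [0.04, -0.0, -0.02]
[0.1, -0.74, 0.11] [0.04, -0.0, -0.02]
[0.1, -0.74, 0.12] [0.04, -0.0, -0.02]
[0.1, -0.74, 0.12] [0.04, -0.0, -0.02]
[0.1, -0.74, 0.12] [0.04, -0.0, -0.02]
[0.11, -0.74, 0.12] [0.04, -0.0, -0.02]

[0.74, -0.15, 0.01] [0.09, 0.0, -0.05]
[0.74, -0.15, 0.01] [0.09, 0.0, -0.05]
[0.74, -0.14, 0.02] [0.09, 0.0, -0.05]
[0.74, -0.14, 0.02] [0.09, 0.0, -0.05]
[0.74, -0.13, 0.02] [0.09, 0.0, -0.05]
```

View pics/t8.png

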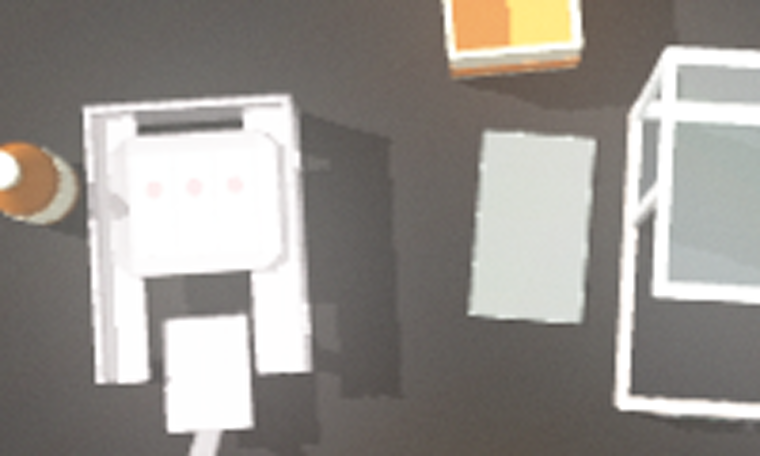

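The tray sits square on both runners, centred at (202,203), and the blade is clear of it. The mat is centred at (533,227).

>>> step_arm:
  rows:
    - [0,-0.4,0,0.27,0,0,0]
    - [0,-0.6,0,0.42,0,0,0]
    - [0,-0.65,0,0.45,0,0,0]
    - [0,-0.65,0,0.45,0,0,0]
    - [0,-0.5,0,0.34,0,0,0]

```text
time_s: 30.1
ee_pos: [0.4225, 0.2406, 0.2702]
tool_rot: [-0.024, 1.071, 0.043]
ft_force: [-0.6, -0.2, -1.3]
opening: 0.0184
```

>>> step_arm:
  rows:
    - [0,0.09,-0.74,0.1,0.04,0,-0.02]
    - [0,0.09,-0.74,0.1,0.04,0,-0.02]
    - [0,0.09,-0.74,0.1,0.04,0,-0.02]
    - [0,0.1,-0.74,0.11,0.04,0,-0.02]
    - [0,0.1,-0.74,0.11,0.04,0,-0.02]

```text
time_s: 30.6
ee_pos: [0.447, 0.1293, 0.2638]
tool_rot: [-0.012, 1.071, 0.021]
ft_force: [-0.3, 0.6, -1.9]
opening: 0.0186
```

>>> step_arm:
  rows:
    - [0,0.1,-0.74,0.11,0.04,0,-0.02]
    - [0,0.1,-0.74,0.12,0.04,0,-0.02]
    - [0,0.1,-0.74,0.12,0.04,0,-0.02]
    - [0,0.1,-0.74,0.12,0.04,0,-0.02]
    - [0,0,0,0,0,0,0]

```text
time_s: 31.1
ee_pos: [0.4667, 0.0394, 0.2598]
tool_rot: [0.0, 1.072, 0.002]
ft_force: [-0.1, 0.1, -1.8]
opening: 0.019
```

```bash
python3 rec.py; python3 - <<'E'
from ik import *
f=load('top'); K=[atz(f,130+(x+.5)/3.8-.5,115+(y+.5)/3.8-.5,.004) for x,y in [(484,131),(597,139),(583,323),(469,315)]]
print('mat',np.mean(K,0)); ym=np.radians(-3); M=np.array([.6224,-.008])
T=W(M,ym,-.0979,.0005,.124); C=(T+[0,0,.03],trot(ym,LE)); plan(*C,7)
s=iks(C[0],C[1],30); print([x.round(2).tolist() for x in s[:4]])
E
python3 blade.py
```

```text
31.1 q [-0.586 -0.125  0.351  2.309  0.326  0.482  1.091] p [0.4667 0.0394 0.2598] yaw 0.08 lean 28.59 roll 0.07 F [-0.1  0.1 -1.8] op 0.019
mat [ 0.62096137 -0.0079087   0.004     ]
[0.57, -0.2, 0.0] [0.06, -0.0, -0.04]
[0.58, -0.2, 0.0] [0.06, -0.0, -0.04]
[0.58, -0.2, 0.0] [0.06, -0.0, -0.04]
[0.58, -0.19, 0.0] [0.06, -0.0, -0.04]
[0.58, -0.19, 0.01] [0.06, -0.0, -0.04]
[0.58, -0.19, 0.01] [0.06, -0.0, -0.04]
[0.58, -0.19, 0.01] [0.06, -0.0, -0.04]
[[0.69, 0.3, -0.87, 2.27, 1.09, 0.34, 0.44], [0.14, 0.21, -0.25, 2.28, 0.66, 0.2, 0.81], [0.77, 0.33, -0.96, 2.26, 1.14, 0.37, 0.4], [0.89, 0.4, -1.11, 2.26, 1.24, 0.45, 0.34]]
4652 slopes deg lat,fwd(+nose down) [ 0.04 -0.1 ] depth at z=.0979 0.11623225764545449 0.0004557071806736577
lat edges [-0.03158779  0.03361769] tip [0.13363737 0.13645617]
0.075 [-0.0313  0.0334]
0.1 [-0.0312  0.0336]
0.125 [-0.0319  0.0338]
```

>>> step_arm:
  rows:
    - [0,0.4,-0.14,0,0.05,0,-0.03]
    - [0,0.58,-0.2,0,0.06,0,-0.04]
    - [0,0.58,-0.2,0,0.06,0,-0.04]
    - [0,0.58,-0.2,0,0.06,0,-0.04]
    - [0,0.58,-0.19,0.01,0.06,0,-0.04]

```text
time_s: 31.8
ee_pos: [0.5056, 0.0144, 0.1877]
tool_rot: [0.014, 1.071, -0.028]
ft_force: [0.8, 0.3, -1.9]
opening: 0.0184
```

>>> step_arm:
  rows:
    - [0,0.58,-0.19,0.01,0.06,0,-0.04]
    - [0,0.5,-0.16,0.01,0.05,0,-0.03]
    - [0,0.2,-0.08,0,0.02,0,-0.02]
    - [0,0,0,0,0,0,0]
    - [0,0,0,0,0,0,0]

```text
time_s: 32.3
ee_pos: [0.5202, 0.0022, 0.1625]
tool_rot: [0.018, 1.075, -0.044]
ft_force: [-0.5, -0.4, -1.8]
opening: 0.0188
```

```bash
python3 rec.py; python3 - <<'E'
from ik import *
ym=np.radians(-3); M=np.array([.6222,-.008])
T=W(M,ym,-.0979,.0005,.124); plan(T+[0,0,.006],trot(ym,LE),5)
E
python3 blade.py|head -1
```

```text
32.3 q [-0.258  0.176  0.164  2.294  0.254  0.189  1.186] p [0.5202 0.0022 0.1625] yaw -2.58 lean 28.4 roll -0.37 F [-0.5 -0.4 -1.8] op 0.0188
[0.2, -0.03, -0.08] [0.02, -0.01, 0.0]
[0.2, -0.03, -0.08] [0.02, -0.01, 0.0]
[0.2, -0.03, -0.08] [0.02, -0.01, 0.0]
[0.2, -0.03, -0.08] [0.02, -0.01, 0.0]
[0.2, -0.03, -0.08] [0.02, -0.01, 0.0]
4647 slopes deg lat,fwd(+nose down) [0.49 0.11] depth at z=.0979 0.11636128430911859 0.000485946730318652
```

>>> step_arm:
  rows:
    - [0,0.1,-0.02,-0.04,0.01,0,0]
    - [0,0.1,-0.02,-0.04,0.01,0,0]
    - [0,0.1,-0.02,-0.04,0.01,0,0]
    - [0,0,0,0,0,0,0]
    - [0,0,0,0,0,0,0]

```text
time_s: 33.0
ee_pos: [0.5213, 0.0002, 0.1531]
tool_rot: [0.021, 1.075, -0.046]
ft_force: [0.9, -0.0, -1.3]
opening: 0.0187
```

```bash
python3 rec.py
```

```text
33.0 q [ 0.024  0.201 -0.136  2.29   0.573  0.191  0.883] p [5.213e-01 2.000e-04 1.531e-01] yaw -2.73 lean 28.41 roll -0.3 F [ 0.9 -0.  -1.3] op 0.0187
```

>>> step_arm:
  rows:
    - [0,0.1,-0.02,-0.04,0.01,0,0]
    - [0,0.1,-0.02,-0.04,0.01,0,0]
    - [0,0.1,-0.02,-0.04,0.01,0,0]
    - [0,0,0,0,0,0,0]
    - [0,0,0,0,0,0,0]

```text
time_s: 33.5
ee_pos: [0.5223, -0.0015, 0.1435]
tool_rot: [0.023, 1.075, -0.047]
ft_force: [0.0, 0.3, -2.0]
opening: 0.0191
```

```bash
python3 rec.py; python3 - <<'E'
from ik import *
ym=np.radians(-3); M=np.array([.6222,-.008])
T=W(M,ym,-.0979,.0005,.124); print(gap(T+[0,0,.006],trot(ym,LE)))
E
python3 blade.py|head -1
```

```text
33.5 q [ 0.153  0.231 -0.272  2.29   0.785  0.191  0.683] p [ 0.5223 -0.0015  0.1435] yaw -2.87 lean 28.41 roll -0.22 F [ 0.   0.3 -2. ] op 0.0191
(array([ 0.43 , -0.025, -0.15 ]), array([ 0.037, -0.037,  0.022]))
4665 slopes deg lat,fwd(+nose down) [0.33 0.12] depth at z=.0979 0.11651947833398069 0.0004571817604646881
```

>>> step_arm:
  rows:
    - [0,0.1,0,-0.05,0.01,-0.01,0.01]
    - [0,0.1,0,-0.05,0.01,-0.01,0.01]
    - [0,0.1,0,-0.05,0.01,0,0]
    - [0,0.1,0,-0.055,0,0,0]
    - [0,0,0,0,0,0,0]

```text
time_s: 34.2
ee_pos: [0.5225, -0.0016, 0.1295]
tool_rot: [0.028, 1.073, -0.047]
ft_force: [-1.0, 0.0, -1.4]
opening: 0.0183
```

>>> step_arm:
  rows:
    - [0,0.06,0,-0.032,0,0,0]
    - [0,0.04,0,-0.022,0,0,0]
    - [0,0,0,0,0,0,0]
    - [0,0,0,0,0,0,0]
    - [0,0,0,0,0,0,0]

```text
time_s: 34.7
ee_pos: [0.5227, -0.0016, 0.1266]
tool_rot: [0.027, 1.072, -0.047]
ft_force: [0.1, 0.5, -1.9]
opening: 0.0188
```

```bash
python3 rec.py; python3 - <<'E'
from ik import *
ym=np.radians(-3); M=np.array([.6222,-.008])
T=W(M,ym,-.0979,.0005,.1235); print(gap(T,trot(ym,LE)))
E
python3 blade.py|head -1
```

```text
34.7 q [ 0.254  0.279 -0.384  2.298  1.109  0.192  0.37 ] p [ 0.5227 -0.0016  0.1266] yaw -2.97 lean 28.54 roll -0.03 F [ 0.1  0.5 -1.9] op 0.0188
(array([ 0.119, -0.023,  0.004]), array([ 0.006, -0.015,  0.002]))
4656 slopes deg lat,fwd(+nose down) [ 0.13 -0.04] depth at z=.0979 0.11641717062417088 0.00045549521290357106
```

>>> step_arm:
  rows:
    - [0,0.03,0,-0.016,0,0,0]
    - [0,0.03,0,-0.016,0,0,0]
    - [0,0,0,0,0,0,0]

```text
time_s: 35.2
ee_pos: [0.5226, -0.0016, 0.1242]
tool_rot: [0.028, 1.073, -0.047]
ft_force: [-0.3, -0.4, -1.7]
opening: 0.0184
```

>>> step_arm:
  rows:
    - [0,0.015,0,-0.008,0,0,0]
    - [0,0,0,0,0,0,0]
    - [0,0,0,0,0,0,0]

```text
time_s: 35.5
ee_pos: [0.5227, -0.0016, 0.1239]
tool_rot: [0.028, 1.073, -0.047]
ft_force: [-0.1, 0.6, -1.7]
opening: 0.0188
```

```bash
python3 rec.py
```

```text
35.5 q [ 0.258  0.286 -0.389  2.299  1.151  0.192  0.33 ] p [ 0.5227 -0.0016  0.1239] yaw -2.98 lean 28.53 roll -0.02 F [-0.1  0.6 -1.7] op 0.0188
```

>>> step_arm:
  rows:
    - [0,0.012,0,-0.006,0,0,0]
    - [0,0,0,0,0,0,0]
    - [0,0,0,0,0,0,0]

```text
time_s: 35.8
ee_pos: [0.5228, -0.0016, 0.1237]
tool_rot: [0.028, 1.072, -0.047]
ft_force: [-1.2, 0.1, 3.7]
opening: 0.0189
```

```bash
python3 rec.py
```

```text
35.8 q [ 0.259  0.286 -0.39   2.299  1.157  0.191  0.324] p [ 0.5228 -0.0016  0.1237] yaw -2.98 lean 28.55 roll -0.02 F [-1.2  0.1  3.7] op 0.0189
```

>>> step_arm:
  rows:
    - [25,0,0,0,0,0,0]
    - [30,0,0,0,0,0,0]
    - [40,0,0,0,0,0,0]
    - [60,0,0,0,0,0,0]
    - [70,0,0,0,0,0,0]

```text
time_s: 36.3
ee_pos: [0.5227, -0.0016, 0.1235]
tool_rot: [0.028, 1.073, -0.047]
ft_force: [1.2, 0.0, -0.1]
opening: 0.0676
```

>>> step_arm:
  rows:
    - [75,0,0,0,0,0,0]
    - [75,-0.15,0,0,0,0,0]
    - [75,-0.3,0,0,0,0,0]
    - [75,-0.5,0,0,0,0,0]
    - [75,-0.5,0,0,0,0,0]

```text
time_s: 36.8
ee_pos: [0.5015, -0.0002, 0.1619]
tool_rot: [0.027, 1.073, -0.046]
ft_force: [-0.4, -0.8, 0.6]
opening: 0.0752
```

>>> step_arm:
  rows:
    - [75,-0.5,0,0,0,0,0]
    - [75,-0.6,0,0,0,0,0]
    - [75,-0.6,0,0,0,0,0]
    - [75,-0.6,0,0,0,0,0]
    - [75,0,0,0,0,0,0]

```text
time_s: 37.3
ee_pos: [0.4691, 0.0009, 0.2239]
tool_rot: [0.027, 1.07, -0.049]
ft_force: [0.4, -0.9, -0.4]
opening: 0.0747
```

```bash
python3 rec.py; python3 - <<'E'
from h import *
f0=None
p,d=snap('top'); save('t9',p[60:235,125:325],3.4)
p,d=snap('scene'); save('s9',p[130:340,100:370],2.9)
E
```

```text
37.3 q [ 0.756 -0.026 -0.85   2.32   0.159  0.348  1.284] p [0.4691 0.0009 0.2239] yaw -3.04 lean 28.67 roll -0.09 F [ 0.4 -0.9 -0.4] op 0.0747
```

The viewer's 12-picture limit is used up, so I'll check the final state numerically.

```bash
python3 - <<'E'
from ik import *
f=load('top'); P=cloud(f); p=f['p']; hsv=cv2.cvtColor(p,cv2.COLOR_RGB2HSV); X,Y,Z=P[...,0],P[...,1],P[...,2]
def rect(n,m):
    k,l,s,c=cv2.connectedComponentsWithStats(m.astype(np.uint8),connectivity=4)
    i=1+np.argmax(s[1:,4]); q=P[l==i]; r=cv2.minAreaRect((q[:,:2]*1000).astype(np.float32)); print(n,s[i,4],np.round(r[0],1),np.round(r[1],1),round(r[2],1),'z',np.percentile(q[:,2],[10,50,90]).round(4))
# tray: slides region / rim above runners, inside lips
c,s=np.cos(YR),np.sin(YR); dx,dy=X-OS[0],Y-OS[1]; xs,ys=c*dx+s*dy,-s*dx+c*dy
m=(abs(ys)<.068)&(xs>-.09)&(xs<.062)&(Z>.0675)&(Z<.085); q=np.c_[xs[m],ys[m]]
print('tray in seat frame: x',np.percentile(q[:,0],[1,99]).round(4),'y',np.percentile(q[:,1],[1,99]).round(4),'Z plane',np.degrees(np.linalg.lstsq(np.c_[q,np.ones(len(q))],Z[m],rcond=None)[0][:2]).round(2))
rect('blade',(hsv[...,2]>225)&(hsv[...,1]<25)&(X>.55)&(X<.70)&(abs(Y)<.06)&(Z<.03))
snap('wrist'); w=load('wrist'); Q=cloud(w); hv=cv2.cvtColor(w['p'],cv2.COLOR_RGB2HSV)
m=(Q[...,0]>.585)&(Q[...,0]<.66)&(abs(Q[...,1]+.007)<.028)&(Q[...,2]<.02)&(Q[...,2]>-.005)
b=Q[m]; k=np.linalg.lstsq(np.c_[b[:,:2],np.ones(len(b))],b[:,2],rcond=None)[0]; print('blade plane',len(b),np.degrees(k[:2]).round(2),'z',np.median(b[:,2]).round(4))
mm=(hv[...,2]>215)&(hv[...,1]<25)&(Q[...,0]>.55)&(Q[...,0]<.70)&(abs(Q[...,1])<.06)&(Q[...,2]<.03)
b=Q[mm]; print('blade wrist',len(b),cv2.minAreaRect((b[:,:2]*1000).astype(np.float32)))
# bottle, carton, dish height checks vs. start image unavailable: print positions
m=(Q[...,2]>.02)&(Q[...,2]<.2)&(abs(Q[...,1])<.03)&(Q[...,0]>.47)&(Q[...,0]<.58); h=Q[m]; print('handle z max',np.percentile(h[:,2],99) if len(h) else None)
E
```

```text
tray in seat frame: x [-0.082  0.053] y [-0.065   0.0659] Z plane [ 0.18 -0.08]
blade 755 [620.3  -9.8] [ 79.3 110.2] 86.0 z [0.002  0.006  0.0108]
blade plane 944 [0.18 0.04] z 0.0073
blade wrist 1392 ((620.1329956054688, -7.323589324951172), (63.64931106567383, 84.21715545654297), 86.94700622558594)
handle z max 0.15883902525019247
```

```bash
python3 -c "
from station import robot
print(robot.finish_job(), robot.read_state()['time_s'])"
```

```text
the job is handed in; nothing more can be done
the job is handed in; nothing more can be done
```

I pushed the blade under the tray up to the backstop, carried the tray out level and set it down on the rack. The lifter is back on its mat, released, and the job was handed in at about 37 s of the 72 s allowed. No verdict was reported.

**Last checks (from depth readings):**

| Check | Reading | Needed |
|---|---|---|
| Tray level | within 0.2° | 0.06 rad (3.4°) |
| Tray sideways | within about 1–2 mm of its place | 13 mm |
| Tray front to back | rear rim about 53 mm behind the centre of its place, so the tray is within about 6 mm | 22 mm |
| Lifter blade on mat | about 2 mm from the mat centre, level within 0.2° | 40 mm, 0.08 rad (4.6°) |
| Gripper | about 110 mm back from the handle, touching nothing | touching nothing |

**Disagreements and gaps:**
- **Tray front edge:** the depth reading there (-82 mm) was contaminated by the runners, so I relied on the rear rim and the sideways fit.
- **Rack position:** the top and wrist cameras differed by about 3–4 mm. I used the close-range wrist reading of the runners' inner edges.
- **Finding the plate height:** one 1 mm step pressed the lifter on the warmer's plate with about 39 N. That was the blade on the plate, before it reached the tray.
- **Joint limits:** some joints ran right at their limits for short stretches. Joint 6 read 0.189 against a listed minimum of 0.19.
- **Final pictures:** the last two were refused by the viewer's 12-picture limit. I did not measure the dish, bottle and carton at the end, though none looked moved in the last views I had of them.

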